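# Lock a pedestal nut in the optical rail and stand the aperture target on it

### The job

Set up the alignment target on the optical rail: drop the square pedestal nut's T-bar into the rail's slot at the index mark and turn the nut a quarter turn, so that the T-bar lies crosswise under the lips with the block sitting flat on the rail, centred on the mark. Then ease the tall aperture target down, upright, on the middle of the pedestal with its aperture looking along the rail, let go without letting it drop or tip, stand clear and see that it stays still for a second before you finish. Leave the other posts, the other nut and the loose items where they are.

Things in the scene. Friction and masses are not known exactly. Their poses are not given: they have to be found in the camera images.
- pedestal_mid (a point): the pedestal nut, bare metal, loose: a plain square block 32 x 32 x 36 high with a flat top; this point is the block's centre, 18 above its underside. Own z up; a dark line on its top runs along own x, the direction of the T-bar below. It starts in either place of the nut block, resting on the block's top face with its T-bar down in the slot. (All sizes in mm.)
- pedestal: the same nut (about 0.16 kg); origin at the centre of the square block's underside, same axes. Below the underside: a neck 12 diameter, 7 long, then the T-bar 34 long (own x) x 13 wide (own y) x 6 thick; its lowest face is 13 below the block's underside. (All sizes in mm.)
- target_mid (a point): the aperture target, bare metal, loose, top-heavy, 150 tall: this point is on its axis half-way up, 75 above its underside; the centre of its head is 52 above this point. Own z up; own x is the way the aperture looks. It starts upright in one of the three recesses of the post rack. (All sizes in mm.)
- target: the same target (about 0.3 kg); origin at the centre of its foot's underside, same axes. Foot 28 diameter x 8, stem 12 diameter, then from 104 to 150 above the underside a heavy rectangular head 36 (own x) x 30 (own y) x 46 high, with a round black aperture 20 diameter on each x face. (All sizes in mm.)
- mark (a point): the index mark on the rail: a black line scribed across both lips, a small black tab on each flank. Point at the middle of the slot, level with the rail's top face; x along the rail, y across it, z up. It is up to 25 from the rail's middle. (All sizes in mm.)
- rail: fixed aluminium rail 320 long (own x) x 60 wide x 25 high; origin at the centre of its underside. Slot 18 wide along the middle of its top; lips 5 thick, cavity below them 42 wide and 15 high, ends capped. A lens carrier and a mirror carrier, up to 116 above the deck, are clamped at own x -142 and +142. (All sizes in mm.)
- nut_block: grey plastic block 170 (own x) x 80 (own y) x 24 high, fixed; origin at the centre of its underside. Two slots, 55 long along own y and 19 wide, 17 deep, at own x -40 and +40; each holds one rail nut. (All sizes in mm.)
- rack: grey plastic post rack 205 (own x) x 66 (own y) x 24 high, fixed; origin at the centre of its underside. Three round recesses 35 diameter, 10 deep, at own x -64, 0, +64; the posts stand in them, undersides 14 above the deck. (All sizes in mm.)
- knob_nut_mid (a point): the other rail nut in the nut block: mushroom-shaped round top, 46 high; leave it (sizes in mm; point at the middle of it)
- lens_post_mid (a point): a shorter bare-metal post, 132 tall, with a thin round lens disc as head; leave it (sizes in mm; point at the middle of it)
- round_post_mid (a point): another bare-metal post, 144 tall, with a round drum head and a pip on top; leave it (sizes in mm; point at the middle of it)
- wash_bottle_mid (a point): white plastic bottle, 60 diameter, 100 tall; leave it (sizes in mm; point at the middle of it)
- lens_pot_mid (a point): small clear pot with black cap, 48 diameter, 45 tall; leave it (sizes in mm; point at the middle of it)
- driver_grip (a point): screwdriver with black handle lying on the deck, 160 long; leave it (sizes in mm; point at the middle of its handle)
- lens_cell_mid (a point): dark metal ring lying flat, 50 outside diameter, 14 high; leave it (sizes in mm; point at the middle of it)
- angle_plate_mid (a point): dark steel angle plate, 50 x 50, 52 high; leave it (sizes in mm; point at the middle of it)

How it is judged:
By the outcome, as a careful person would: the job done as asked, in the order asked, and still so for the second after the job is handed in, with the robot touching nothing.
It also fails if it takes over 72 s, if anything falls off the work surface, if the arm or the gripper's body presses on something with over 40 N, if the wrist force passes 120 N, or if a joint passes its speed limit or range.

### The arm

A 6-joint arm with a two-finger parallel gripper is mounted at the origin on the work surface. World frame = base frame: x ahead of the robot, y to its left, z up, the work surface at z = 0. Lengths are in m, angles in rad, forces in N, time in s.
With the tool pointing down it reaches from about 0.35 to 0.725 m from the base axis. Payload 4.3 kg.
Tool frame: the origin (TCP) lies at the very end of the fingers, on their centre line; the grasp point (between the pads) lies 19 mm behind it; x points along the fingers, y is the direction in which the jaws open and shut, and the axes are right-handed (so a half turn about x gives the same grasp; the last joint's range is limited). The gripper opens to 85 mm and grips with 20 to 120 N. Pads are 22 mm wide; open, the fingers measure 114 mm over their backs; the gripper's body (76 mm by 85 mm) begins 54 mm behind the grasp point. The pads swing forward as they close: fully open they stand 13 mm farther back than shut.
Start: joints at [1.208, 0.377, 0.081, 1.274, 0, 1.46], TCP at [0.144, 0.557, 0.231] pointing down, gripper open.
Joint ranges: [-2.72, 2.72], [-0.84, 1.66], [-1.02, 1.22], [-1.77, 2.12], [-1.37, 1.28], [-3.14, 3.14]. Speed limits (rad/s): [2.57, 2.57, 3.14, 3.14, 3.14, 3.14].

### API

Orientations are given as a rotation vector (axis times angle).
In Python, from rig import manip gives the robot as it stands. The module is installed in compiled form; this text tells all that it offers.
- The arm moves only by the tool play_rows, never from a script. Its argument "commands" is a list that holds one entry, the list of rows, each a list of 7 numbers: the opening, from 0 (shut) to 1 (fully open), then the shift along the tool's x, y, z in cm, then the turn, a rotation vector about the tool's x, y, z in rad. A call has 1 to 8 rows; each row is the pose to reach, as a shift and turn from the pose measured when the call began, along the tool's axes at that moment; what a row does not reach only later rows make up. A row lasts 1/10 s, in which the tool goes at most 50 mm and 8.59 degrees, less where a joint would pass 70% of its speed; a pose out of reach is approached as far as the arm can. A call with a gripper value outside its range is refused whole. The fingers move at their own pace and stop on an object; "squeeze" is the grip in N (left out, the last holds). Time passes only in rows, so rows that repeat a pose let the fingers close. It gives the time, the measured TCP pose, the force and the opening at its end, in the units of the state.
- manip.get_obs(): the state, without advancing time (a new reading comes with each control period).
- manip.read_camera(name): name is "scene" or "side" or "wrist"; returns a dict with "frame" (384x512x3 uint8, red, green, blue), "fx", "fy", "cx", "cy" (pixels), "rvec" (rotation vector, rad) and "tvec" (3), from world to camera coordinates, as OpenCV has them. Camera axes: x right, y down, z forward; pixel columns grow to the right and rows downward; lengths in m; the calibration is good to about 2 mm. A picture is of the moment at which its call begins. There is no depth.
- manip.hand_in(): hands the job in, once; it reports no verdict.
The state is a dict: "time": time; "q": joint angles; "dq": joint speeds; "joint_torque": joint torques, N m; "tool_pos": TCP position; "eef_rot": TCP orientation; "contact_force": force on the tool from outside, world axes, zero at the start; "wrist_torque": the same for the moment, N m; "finger_gap": finger opening in m.
Only numpy, scipy, OpenCV 4.12 (cv2) and the standard library are available. Lean on these libraries where they do the work, as an engineer would, in place of code of your own. Each camera call takes 0.05 s, during which the arm holds its last target.

## Working session

There is one attempt and no reset: what is moved stays moved. The work goes in short steps, Python scripts to look and compute and a tool call to move; the robot and the scene stay as the last step left them, time stands still between calls to the robot, and variables do not carry over. Pictures are saved under pics/ and viewed, and the job is handed in when it is done.

Besides the shell and the picture viewer there is one more tool, called after "Request:" as name(argument=value, ...), one argument or row to a line, values as JSON. play_rows: Moves the arm, as the interface text tells. Its arguments: {"type":"object","properties":{"commands":{"type":"array","items":{"type":"array","items":{"type":"array","items":{"type":"number"}}}},"squeeze":{"type":"number"}},"required":["commands"]}

```bash
mkdir -p pics
cat > h.py <<'E'
import numpy as np, cv2
from rig import manip
from scipy.spatial.transform import Rotation as R
def cam(n,save=None):
    c=manip.read_camera(n); 
    if save: cv2.imwrite('pics/'+save,cv2.cvtColor(c['frame'],cv2.COLOR_RGB2BGR))
    return c
def K(c): return np.array([[c['fx'],0,c['cx']],[0,c['fy'],c['cy']],[0,0,1.]])
def ray(c,u,v):
    Rm=R.from_rotvec(c['rvec']).as_matrix(); o=-Rm.T@np.array(c['tvec'])
    d=Rm.T@np.array([(u-c['cx'])/c['fx'],(v-c['cy'])/c['fy'],1.]); return o,d/np.linalg.norm(d)
def onz(c,u,v,z):
    o,d=ray(c,u,v); return o+d*(z-o[2])/d[2]
def proj(c,p):
    return cv2.projectPoints(np.array(p,float).reshape(-1,3),np.array(c['rvec'],float),np.array(c['tvec'],float),K(c),None)[0].reshape(-1,2)
def tri(c1,p1,c2,p2):
    o1,d1=ray(c1,*p1);o2,d2=ray(c2,*p2)
    t=np.linalg.lstsq(np.array([d1,-d2]).T,o2-o1,rcond=None)[0]
    a=o1+d1*t[0];b=o2+d2*t[1]; return (a+b)/2,np.linalg.norm(a-b)
def totool(dp):
    s=manip.get_obs(); return R.from_rotvec(s['eef_rot']).inv().apply(dp)*100
def st():
    s=manip.get_obs(); Rm=R.from_rotvec(s['eef_rot']).as_matrix()
    print('t',s['time'],'p',np.round(s['tool_pos'],4),'q',np.round(s['q'],3),'gap',s['finger_gap'],'F',np.round(s['contact_force'],2),'\nR',np.round(Rm,4).tolist())
E
python3 - <<'E'
from h import *
st()
for n in ['scene','side','wrist']:
    c=cam(n,n+'0.png'); print(n,{k:np.round(v,4) for k,v in c.items() if k!='frame'}, ray(c,256,192))
E
```

```text
t 0.0 p [0.1436 0.5561 0.2304] q [ 1.208  0.378  0.08   1.274 -0.     1.46 ] gap 0.08500367112518292 F [ 0.3   0.03 -0.29] 
R [[-0.0007, 0.2501, 0.9682], [-0.0019, 0.9682, -0.2501], [-1.0, -0.0021, -0.0002]]
scene {'fx': np.float64(415.6877), 'fy': np.float64(415.6877), 'cx': np.float64(258.8615), 'cy': np.float64(194.0874), 'rvec': array([ 2.3512,  1.2322, -0.3254]), 'tvec': array([-0.3368, -0.3813,  1.3616])} (array([ 1.02166817, -0.30521158,  0.98777698]), array([-0.4174627 ,  0.28663463, -0.86230243]))
side {'fx': np.float64(420.7213), 'fy': np.float64(420.7213), 'cx': np.float64(260.6329), 'cy': np.float64(197.4816), 'rvec': array([ 0.2622, -2.8572,  1.141 ]), 'tvec': array([0.5827, 0.1411, 1.3232])} (array([0.44392481, 0.90073838, 1.04973299]), array([ 0.1251039 , -0.68605772, -0.71671042]))
wrist {'fx': np.float64(295.9861), 'fy': np.float64(295.9861), 'cx': np.float64(258.6566), 'cy': np.float64(191.983), 'rvec': array([-2.2963, -1.7799, -0.2521]), 'tvec': array([-0.574 , -0.0363,  0.3783])} (array([0.07461027, 0.57422775, 0.37226525]), array([ 0.26857035, -0.0804212 , -0.95989708]))
```

Run:
```python
import cv2
for n in ['scene','side']:
    im=cv2.imread(f'pics/{n}0.png'); cv2.imwrite(f'pics/{n}0b.png',cv2.resize(im,(800,600),interpolation=cv2.INTER_CUBIC))
```

```text
(no output)
```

View pics/scene0b.png

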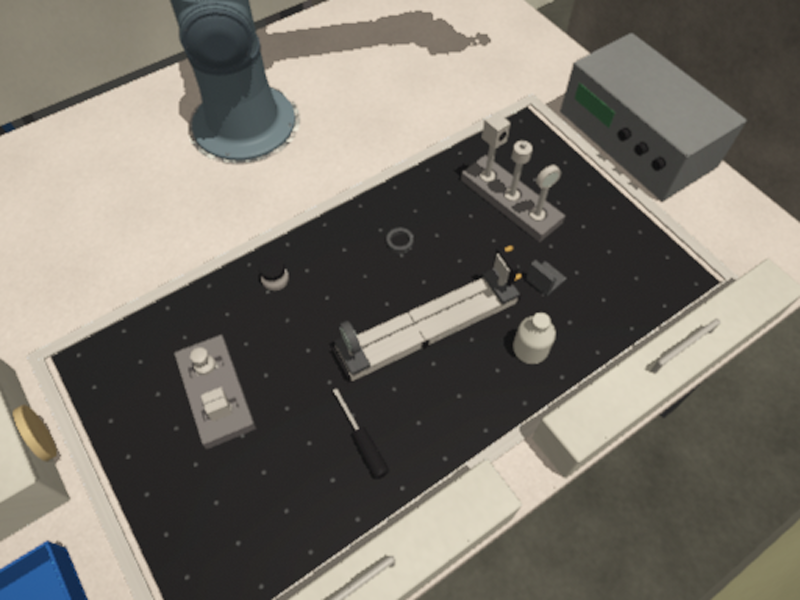

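View pics/side0b.png

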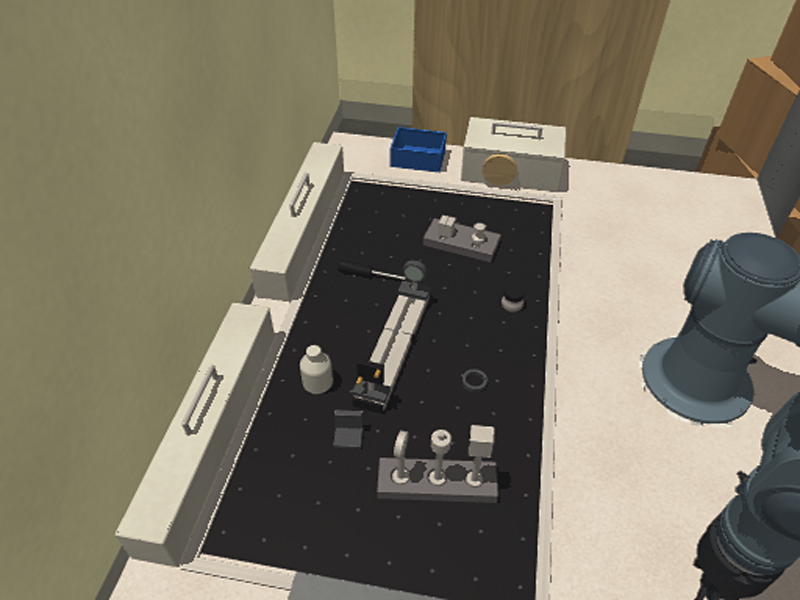

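View pics/wrist0.png

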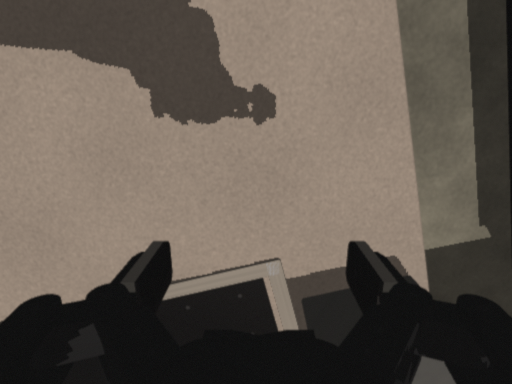

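The views show the rail mid-deck, nut block lower-left of the scene view (pedestal ~(137,257) px), and rack upper right with the target at ~(318,85) px. Now I'll zoom in to measure.

```bash
cat >> h.py <<'E'
def crop(im,x0,y0,x1,y1,s,name):
    cv2.imwrite('pics/'+name,cv2.cvtColor(cv2.resize(im[y0:y1,x0:x1],None,fx=s,fy=s,interpolation=cv2.INTER_CUBIC),cv2.COLOR_RGB2BGR))
E
python3 - <<'E'
from h import *
a=cam('scene');b=cam('side')
A=a['frame'];B=b['frame']
def g(im,x0,y0,w,h,s): return cv2.resize(im[y0:y0+h,x0:x0+w],None,fx=s,fy=s,interpolation=cv2.INTER_CUBIC)
# mosaic scene: nut block, rack ; side: nut block, rack
top=np.hstack([g(A,105,205,66,50*1+50,6)[:300*2],])
cv2.imwrite('pics/n1.png',cv2.cvtColor(np.hstack([g(A,105,205,66,90,6),g(B,265,130,66,45,6).repeat(1,0) if 0 else np.pad(g(B,262,130,66,45,6),((0,270),(0,0),(0,0)))]),cv2.COLOR_RGB2BGR))
cv2.imwrite('pics/r1.png',cv2.cvtColor(np.hstack([g(A,290,65,80,90,5),g(B,235,262,80,90-30,5) if 0 else g(B,235,255,80,90,5)]),cv2.COLOR_RGB2BGR))
crop(A,205,160,345,250,5.7,'rl.png'); crop(B,210,160,290,270,5.4,'rl2.png')
E
```

```text
(no output)
```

View pics/n1.png

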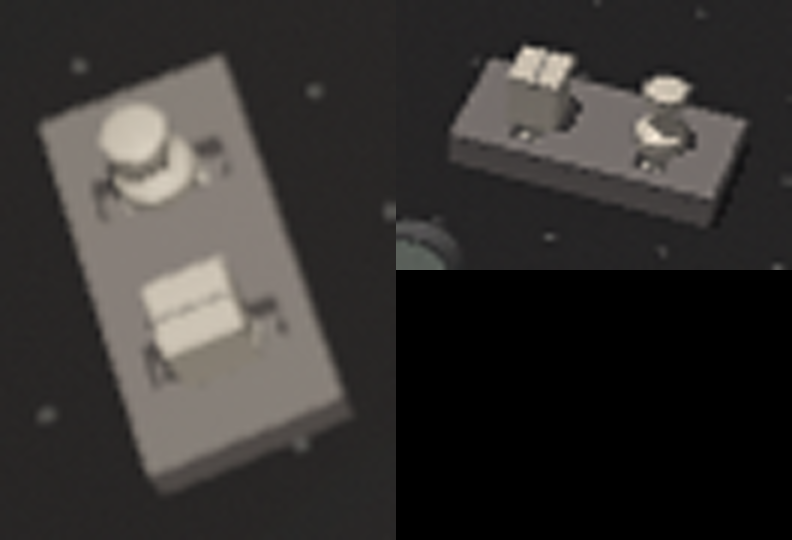

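View pics/r1.png

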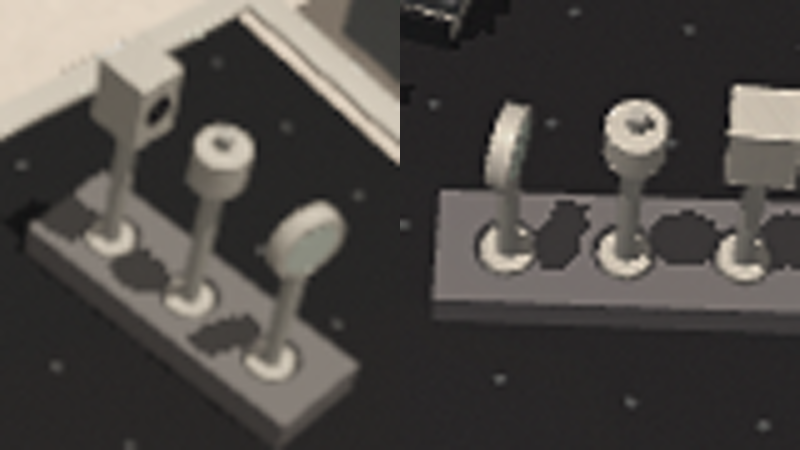

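View pics/rl.png

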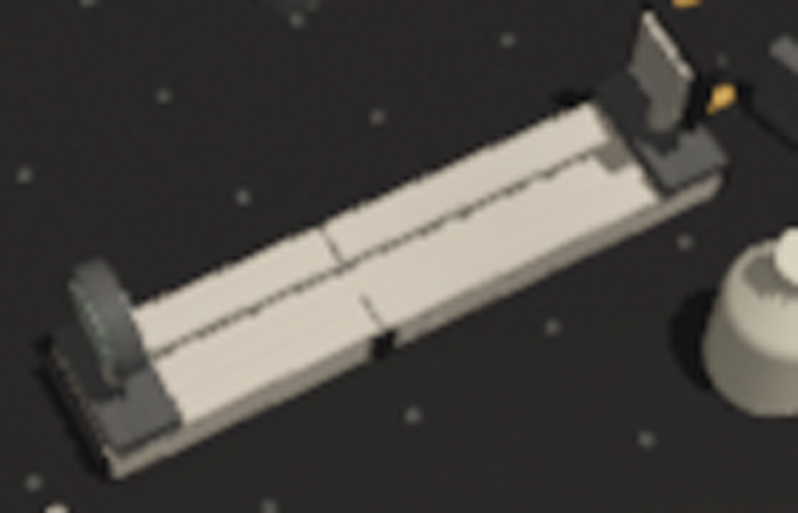

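View pics/rl2.png

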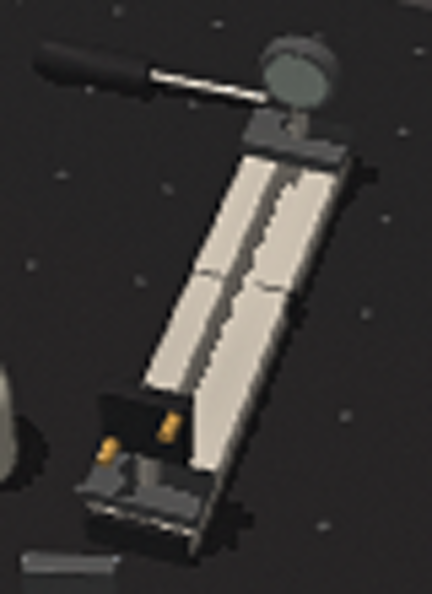

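Run:
```python
from h import *
a=cam('scene');b=cam('side')
def px(p,x0,y0,s): return (x0+(p[0]+.5)/s-.5, y0+(p[1]+.5)/s-.5)
def P(c,p,x0,y0,s,z): return onz(c,*px(p,x0,y0,s),z)
f=lambda *v: print(*[np.round(x,4) for x in v])
t=[P(a,p,105,205,6,.06) for p in [(142,290),(220,257),(243,325),(167,357)]]
print('ped scene');f(*t);f(np.mean(t,0))
t2=[P(b,p,262,130,6,.06) for p in [(525-396,45),(576-396,55),(560-396,90),(508-396,78)]]
print('ped side');f(*t2);f(np.mean(t2,0))
print('nutblock scene');f(*[P(a,p,105,205,6,.024) for p in [(38,125),(222,55),(347,400),(150,478)]])
print('nutblock side');f(*[P(b,p,262,130,6,.024) for p in [(490-396,60),(748-396,122),(716-396,198),(450-396,134)]])
print('mark scene');f(*[P(a,p,205,160,5.7,.025) for p in [(320,228),(343,263),(362,295),(385,330)]])
print('mark side');f(*[P(b,p,210,160,5.4,.025) for p in [(290,290),(257,285),(225,275),(197,270)]])
print('rail edge scene');f(*[P(a,p,205,160,5.7,.025) for p in [(135,308),(590,105),(185,422),(655,195)]])
print('rail edge side');f(*[P(b,p,210,160,5.4,.025) for p in [(243,157),(145,384),(337,175),(213,470)]])
print('foot');f(P(a,(110,238),290,65,5,.022),P(b,(742-400,257),235,255,5,.022))
print('headtop scene');f(*[P(a,p,290,65,5,.164) for p in [(97,52+3),(150,40),(183,65),(132,90)]])
```

```text
ped scene
[ 0.5383 -0.3426  0.06  ] [ 0.5432 -0.3108  0.06  ] [ 0.5743 -0.3164  0.06  ] [ 0.5694 -0.3469  0.06  ]
[ 0.5563 -0.3292  0.06  ]
ped side
[ 0.5699 -0.3488  0.06  ] [ 0.5372 -0.3451  0.06  ] [ 0.5425 -0.3093  0.06  ] [ 0.5756 -0.3146  0.06  ]
[ 0.5563 -0.3294  0.06  ]
nutblock scene
[ 0.4257 -0.3474  0.024 ] [ 0.44   -0.2675  0.024 ] [ 0.6096 -0.2971  0.024 ] [ 0.5939 -0.3765  0.024 ]
nutblock side
[ 0.5944 -0.3746  0.024 ] [ 0.4257 -0.3448  0.024 ] [ 0.4391 -0.2694  0.024 ] [ 0.608  -0.2974  0.024 ]
mark scene
[0.582  0.0119 0.025 ] [0.6032 0.01   0.025 ] [0.6218 0.0076 0.025 ] [0.6424 0.0058 0.025 ]
mark side
[0.5818 0.01   0.025 ] [0.602  0.0098 0.025 ] [0.6224 0.0055 0.025 ] [0.6398 0.0047 0.025 ]
rail edge scene
[ 0.5684 -0.0817  0.025 ] [0.6    0.1576 0.025 ] [ 0.6291 -0.0943  0.025 ] [0.6568 0.1518 0.025 ]
rail edge side
[ 0.6305 -0.0949  0.025 ] [0.6516 0.097  0.025 ] [ 0.5694 -0.0905  0.025 ] [0.601  0.1501 0.025 ]
foot
[0.4186 0.3142 0.022 ] [0.4189 0.3163 0.022 ]
headtop scene
[0.4001 0.299  0.164 ] [0.4076 0.3303 0.164 ] [0.4327 0.3332 0.164 ] [0.4316 0.2983 0.164 ]
```

Both views agree to ~1–2 mm: the pedestal is at (0.556, -0.329), the mark at (0.612, 0.008) and the target foot at (0.419, 0.315). I'll move above the pedestal first.

```bash
cat >> h.py <<'E'
def goal(p,yaw,tilt=None):
    s=manip.get_obs(); R0=R.from_rotvec(s['eef_rot']); y=np.radians(yaw)
    ty=np.array([np.cos(y),np.sin(y),0]); tx=np.array([0,0,-1.]); tz=np.cross(tx,ty)
    R1=R.from_matrix(np.array([tx,ty,tz]).T)
    print('shift',np.round(R0.inv().apply(np.array(p)-s['tool_pos'])*100,2),'turn',np.round((R0.inv()*R1).as_rotvec(),3))
E
python3 - <<'E'
from h import *
goal((.42,.12,.24),78); goal((.5563,-.3293,.20),81.3)
E
```

```text
shift [ -0.88 -35.36  37.67] turn [-0.043 -0.     0.   ]
shift [  3.14 -75.45  62.1 ] turn [-0.101 -0.     0.   ]
```

Request:
play_rows(
  commands=[
    [[1, -0.88, -35.4, 37.7, -0.043, 0, 0], [1, -0.88, -35.4, 37.7, -0.043, 0, 0], [1, -0.88, -35.4, 37.7, -0.043, 0, 0], [1, -0.88, -35.4, 37.7, -0.043, 0, 0], [1, -0.88, -35.4, 37.7, -0.043, 0, 0], [1, -0.88, -35.4, 37.7, -0.043, 0, 0], [1, -0.88, -35.4, 37.7, -0.043, 0, 0], [1, -0.88, -35.4, 37.7, -0.043, 0, 0]],
  ],
  squeeze=40,
)

```text
time: 1.15
tool_pos: [0.3583, 0.217, 0.2384]
eef_rot: [0.165, 1.564, -0.164]
contact_force: [1.2, -0.4, 0.3]
finger_gap: 0.0854
```

Run:
```python
from h import *
goal((.5563,-.3293,.20),81.3)
```

```text
shift [  3.85 -49.32  30.72] turn [-0.058  0.001 -0.   ]
```

Request:
play_rows(
  commands=[
    [[1, 3.8, -49.3, 30.7, -0.058, 0, 0], [1, 3.8, -49.3, 30.7, -0.058, 0, 0], [1, 3.8, -49.3, 30.7, -0.058, 0, 0], [1, 3.8, -49.3, 30.7, -0.058, 0, 0], [1, 3.8, -49.3, 30.7, -0.058, 0, 0], [1, 3.8, -49.3, 30.7, -0.058, 0, 0], [1, 3.8, -49.3, 30.7, -0.058, 0, 0], [1, 3.8, -49.3, 30.7, -0.058, 0, 0]],
  ],
)

```text
time: 1.95
tool_pos: [0.4939, -0.1587, 0.2124]
eef_rot: [0.119, 1.566, -0.119]
contact_force: [0.5, 0.5, 1.2]
finger_gap: 0.0851
```

Run:
```python
from h import *
goal((.5563,-.3293,.15),81.3)
```

```text
shift [  6.25 -15.92   8.74] turn [-0.     0.001 -0.   ]
```

Request:
play_rows(
  commands=[
    [[1, 6.25, -15.9, 8.75, 0, 0, 0], [1, 6.25, -15.9, 8.75, 0, 0, 0], [1, 6.25, -15.9, 8.75, 0, 0, 0], [1, 6.25, -15.9, 8.75, 0, 0, 0], [1, 6.25, -15.9, 8.75, 0, 0, 0], [1, 6.25, -15.9, 8.75, 0, 0, 0], [1, 6.25, -15.9, 8.75, 0, 0, 0], [1, 6.25, -15.9, 8.75, 0, 0, 0]],
  ],
)

```text
time: 2.75
tool_pos: [0.5566, -0.328, 0.1511]
eef_rot: [0.118, 1.565, -0.118]
contact_force: [0.7, -0.5, -0.6]
finger_gap: 0.0855
```

Run:
```python
from h import *
st(); c=cam('wrist'); crop(c['frame'],0,0,512,384,1.5,'w1.png'); print(proj(c,[[.5563,-.3293,.06],[.5563,-.3293,.024]]))
```

```text
t 2.75 p [ 0.5566 -0.328   0.1511] q [-6.310e-01  5.510e-01  1.470e-01  1.164e+00  1.000e-03 -4.810e-01] gap 0.08547196619939929 F [ 0.66 -0.47 -0.57] 
R [[0.0025, 0.15, 0.9887], [-0.0004, 0.9887, -0.15], [-1.0, -0.0001, 0.0025]]
[[257.09523593 195.45976612]
 [257.29817778 184.19434913]]
```

View pics/w1.png

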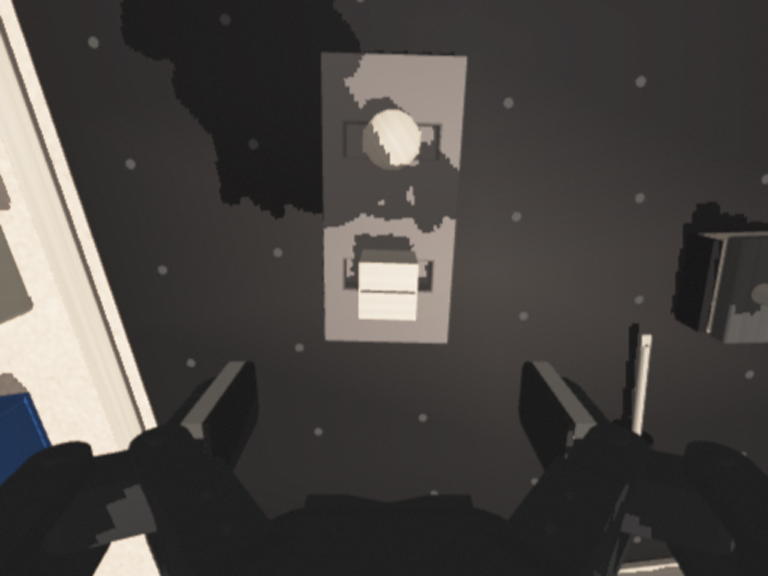

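The pedestal top is centred at ~(258.5,194) px in the wrist image, against a predicted (257,195.5), and its dark line is nearly parallel to the jaws. I'll refine with these corners.

Run:
```python
from h import *
c=cam('wrist')
h=cv2.cvtColor(c['frame'],cv2.COLOR_RGB2GRAY)
m=(h>185).astype(np.uint8); m[:170]=0;m[216:]=0;m[:,:230]=0;m[:,290:]=0
m=cv2.morphologyEx(m,cv2.MORPH_CLOSE,np.ones((5,5)))
cs=max(cv2.findContours(m,0,1)[0],key=cv2.contourArea); r=cv2.minAreaRect(cs); print(r)
t=np.array([onz(c,*p,.06) for p in cv2.boxPoints(r)]); print(np.round(t,4),t.mean(0)); d=t-np.roll(t,1,0); print(np.linalg.norm(d,axis=1),np.degrees(np.arctan2(d[:,1],d[:,0])))
goal((*t.mean(0)[:2],.029),81.3)
```

```text
((258.0243835449219, 193.8663330078125), (39.24021530151367, 37.7028923034668), 2.2025980949401855)
[[ 0.5682 -0.3476  0.06  ]
 [ 0.5366 -0.341   0.06  ]
 [ 0.5425 -0.3099  0.06  ]
 [ 0.5745 -0.3153  0.06  ]] [ 0.5554471  -0.32844921  0.06      ]
[0.03285603 0.03234395 0.03164321 0.0323942 ] [-100.93434009  168.18626055   79.14919691   -9.66705067]
shift [12.21 -0.04 -0.15] turn [0.001 0.003 0.   ]
```

Request:
play_rows(
  commands=[
    [[1, 5, -0.03, -0.14, 0.014, 0.003, 0], [1, 8, -0.03, -0.14, 0.014, 0.003, 0], [1, 11, -0.03, -0.14, 0.014, 0.003, 0], [1, 12.2, -0.03, -0.14, 0.014, 0.003, 0], [1, 12.2, -0.03, -0.14, 0.014, 0.003, 0], [1, 12.2, -0.03, -0.14, 0.014, 0.003, 0]],
  ],
)

```text
time: 3.45
tool_pos: [0.5564, -0.3287, 0.0307]
eef_rot: [0.128, 1.566, -0.13]
contact_force: [-0.2, 0.3, -0.3]
finger_gap: 0.0855
```

Run:
```python
from h import *
st(); c=cam('side'); crop(c['frame'],240,100,340,190,6,'s1.png')
```

```text
t 3.45 p [ 0.5564 -0.3287  0.0307] q [-0.631  0.637 -0.031  0.901 -0.    -0.467] gap 0.08548495939943673 F [-0.24  0.34 -0.33] 
R [[0.0012, 0.1635, 0.9865], [-0.0014, 0.9865, -0.1635], [-1.0, -0.0012, 0.0014]]
```

View pics/s1.png

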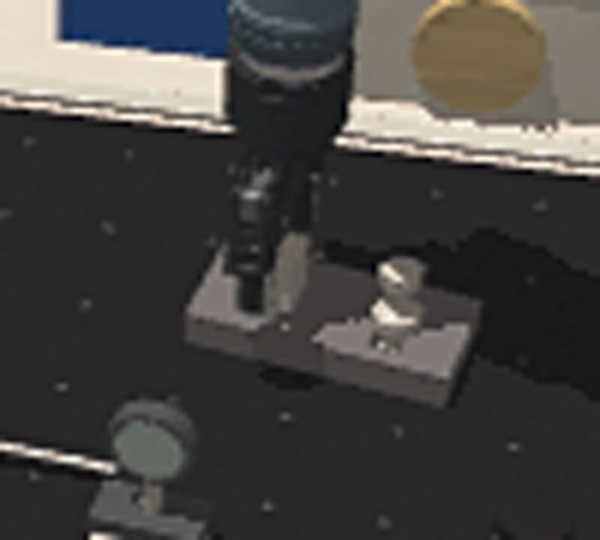

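Request:
play_rows(
  commands=[
    [[0.5, 0, 0, 0, 0, 0, 0], [0.3, 0, 0, 0, 0, 0, 0], [0.2, 0, 0, 0, 0, 0, 0], [0, 0, 0, 0, 0, 0, 0], [0, 0, 0, 0, 0, 0, 0], [0, 0, 0, 0, 0, 0, 0], [0, 0, 0, 0, 0, 0, 0], [0, 0, 0, 0, 0, 0, 0]],
  ],
  squeeze=50,
)

```text
time: 4.3
tool_pos: [0.5574, -0.3295, 0.032]
eef_rot: [0.127, 1.563, -0.131]
contact_force: [-0.3, 0.1, 5.3]
finger_gap: 0.0311
```

Run:
```python
from h import *
st()
```

```text
t 4.3 p [ 0.5574 -0.3295  0.032 ] q [-0.632  0.636 -0.029  0.901 -0.    -0.467] gap 0.031090502789201023 F [-0.33  0.11  5.32] 
R [[0.0035, 0.1637, 0.9865], [-0.003, 0.9865, -0.1637], [-1.0, -0.0024, 0.0039]]
```

Request:
play_rows(
  commands=[
    [[0, -2, 0, 0, 0, 0, 0], [0, -5, 0, 0, 0, 0, 0], [0, -9, 0, 0, 0, 0, 0], [0, -13, 0, 0, 0, 0, 0], [0, -16, 0, 0, 0, 0, 0], [0, -16, 0, 0, 0, 0, 0], [0, -16, 0, 0, 0, 0, 0]],
  ],
)

```text
time: 5.0
tool_pos: [0.5569, -0.329, 0.1915]
eef_rot: [0.127, 1.563, -0.131]
contact_force: [-0.1, 0.4, -3.3]
finger_gap: 0.031
```

Run:
```python
from h import *
st(); c=cam('wrist','w2.png'); goal((.612,.008,.19),83.3)
c=cam('side'); crop(c['frame'],230,80,350,180,6,'s2.png')
```

```text
t 5.0 p [ 0.5569 -0.329   0.1915] q [-0.632  0.536  0.227  1.257 -0.    -0.467] gap 0.030961359656515877 F [-0.07  0.42 -3.25] 
R [[0.0034, 0.1637, 0.9865], [-0.0029, 0.9865, -0.1637], [-1.0, -0.0023, 0.0038]]
shift [-3.000e-02  3.411e+01  1.000e-02] turn [-0.047  0.001  0.001]
```

View pics/w2.png

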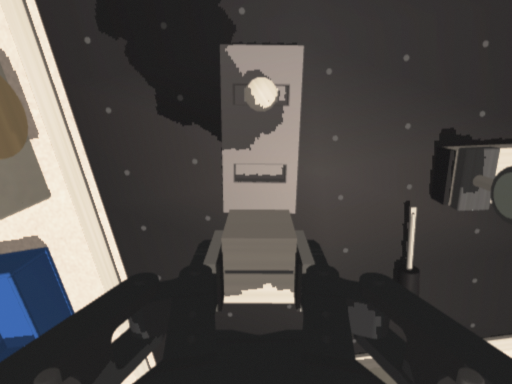

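View pics/s2.png

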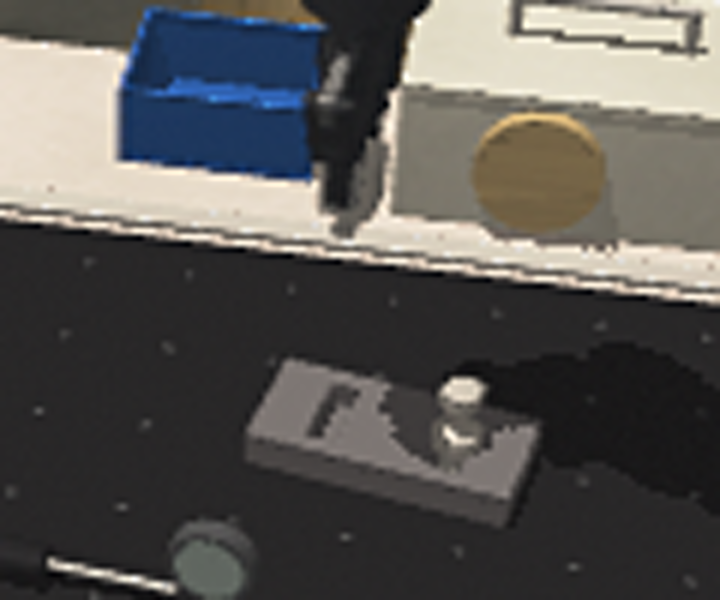

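Held square: the dark line at (225–293, 271) px is parallel to the jaws and the slot in the block is empty. Now I'll move over the mark.

Request:
play_rows(
  commands=[
    [[0, 0, 10, 0, -0.02, 0, 0], [0, 0, 20, 0, -0.03, 0, 0], [0, 0, 30, 0, -0.04, 0, 0], [0, 0, 34.1, 0, -0.047, 0, 0], [0, 0, 34.1, 0, -0.047, 0, 0], [0, 0, 34.1, 0, -0.047, 0, 0], [0, 0, 34.1, 0, -0.047, 0, 0], [0, 0, 34.1, 0, -0.047, 0, 0]],
  ],
)

```text
time: 5.9
tool_pos: [0.6102, 0.0139, 0.1867]
eef_rot: [0.088, 1.574, -0.085]
contact_force: [-0.3, -0.7, -2.3]
finger_gap: 0.0311
```

Run:
```python
from h import *
st(); c=cam('wrist'); crop(c['frame'],0,0,512,384,1.5,'w3.png')
s=manip.get_obs(); Ri=R.from_rotvec(s['eef_rot']).inv()
for uv in [(225,271),(259,271),(293,271),(224,244),(294,244)]:
    print(Ri.apply(onz(c,*uv,s['tool_pos'][2]+.028)-s['tool_pos'])*1000)
```

```text
t 5.9 p [0.6102 0.0139 0.1867] q [-0.082  0.468  0.104  1.212  0.002  0.028] gap 0.031114688388058327 F [-0.3  -0.66 -2.33] 
R [[-0.0044, 0.1101, 0.9939], [0.0023, 0.9939, -0.1101], [-1.0, 0.0018, -0.0046]]
[-27.98263427 -11.88249837  -2.5881551 ]
[-27.99007049   2.87230794  -2.61644387]
[-27.99750978  17.63321749  -2.64474433]
[-27.92527636 -11.93869909 -15.42543078]
[-27.94014345  17.60742063 -15.48739388]
```

View pics/w3.png

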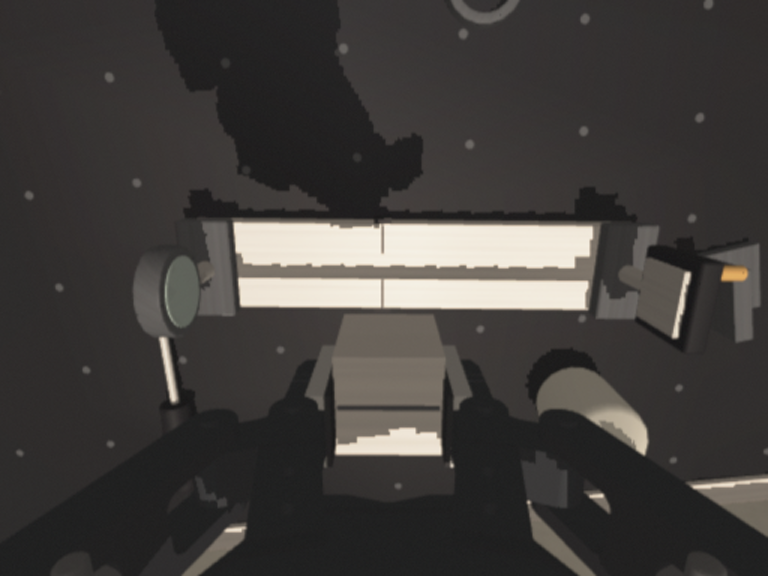

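The wrist image shows the mark line at u≈381/1.5=254, spanning both lips (v≈147–205). I'll compute it and see how the wrist compares with the fixed cameras.

Run:
```python
from h import *
c=cam('wrist'); s=manip.get_obs(); st()
crop(c['frame'],200,130,330,215,6,'w3b.png')
for uv in [(253.7,147),(254.2,205)]: print(onz(c,*uv,.025))
# rail edges
e=[onz(c,*uv,.025) for uv in [(160,146.5),(395,148.5),(160,204.5),(392,206)]]
for x in e: print(x)
print(np.degrees(np.arctan2((e[1]-e[0])[1],(e[1]-e[0])[0])),np.degrees(np.arctan2((e[3]-e[2])[1],(e[3]-e[2])[0])))
a=cam('scene');b=cam('side'); crop(a['frame'],205,100,345,250,4,'a3.png'); crop(b['frame'],190,120,310,270,4,'b3.png')
```

```text
t 6.0 p [0.6101 0.0094 0.187 ] q [-8.800e-02  4.680e-01  1.040e-01  1.212e+00 -1.000e-03  2.700e-02] gap 0.03135428138108505 F [-0.19 -0.83 -1.29] 
R [[-0.0042, 0.1148, 0.9934], [-0.0006, 0.9934, -0.1148], [-1.0, -0.0011, -0.0041]]
[0.57837087 0.00950227 0.025     ]
[0.64056041 0.00275081 0.025     ]
[ 0.56714012 -0.08571919  0.025     ]
[0.59608657 0.15320156 0.025     ]
[ 0.6286123  -0.09843098  0.025     ]
[0.6583594  0.15086774 0.025     ]
83.0919983273594 83.19546235335066
```

View pics/w3b.png

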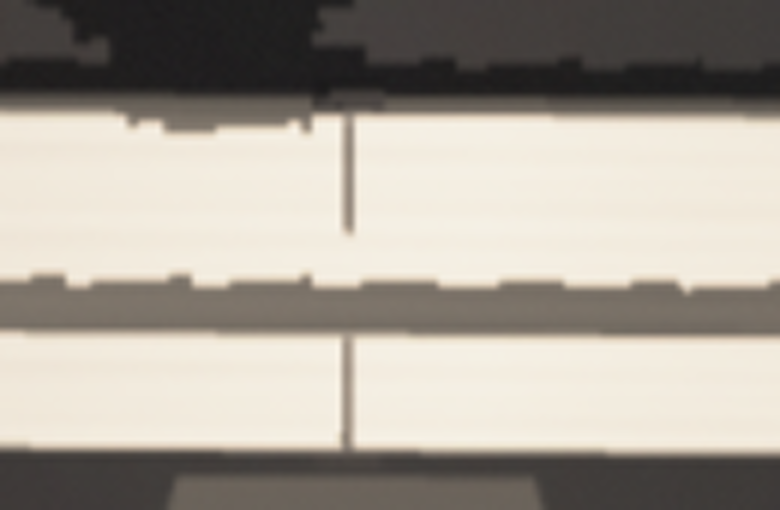

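View pics/a3.png

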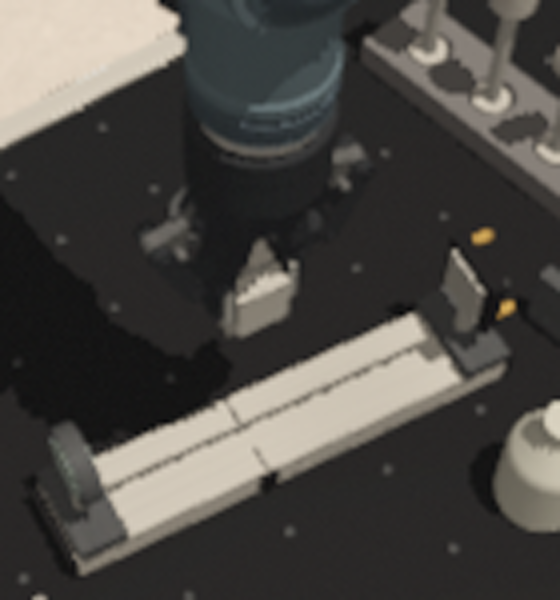

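View pics/b3.png

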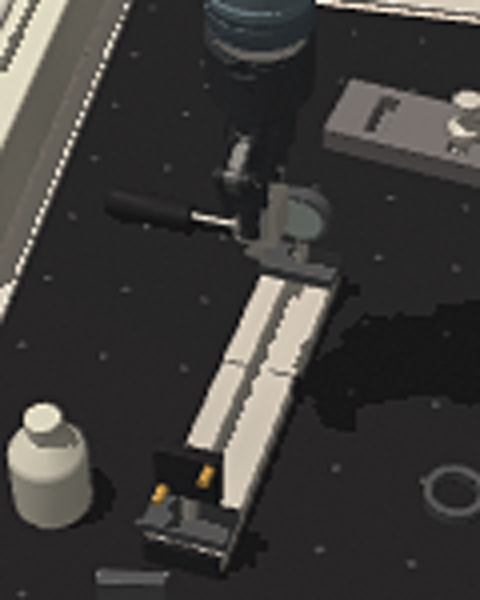

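Run:
```python
from h import *
goal((.6125,.0075,.055),83.2)
```

```text
shift [13.28  0.03  0.23] turn [ 0.001 -0.003  0.001]
```

Request:
play_rows(
  commands=[
    [[0, 3, 0, 0.23, 0, -0.003, 0], [0, 7, 0, 0.23, 0, -0.003, 0], [0, 10, 0, 0.23, 0, -0.003, 0], [0, 12.5, 0, 0.23, 0, -0.003, 0], [0, 13.3, 0, 0.23, 0, -0.003, 0], [0, 13.3, 0, 0.23, 0, -0.003, 0], [0, 13.3, 0, 0.23, 0, -0.003, 0]],
  ],
)

```text
time: 6.8
tool_pos: [0.6133, 0.0063, 0.0559]
eef_rot: [0.093, 1.567, -0.095]
contact_force: [0.4, 0.3, -1.7]
finger_gap: 0.0313
```

Run:
```python
from h import *
st(); a=cam('scene');b=cam('side'); crop(a['frame'],225,150,325,240,6,'a4.png'); crop(b['frame'],200,130,300,240,5,'b4.png'); st()
```

```text
t 6.8 p [0.6133 0.0063 0.0559] q [-0.093  0.554 -0.108  0.907 -0.001  0.027] gap 0.03127354773859804 F [ 0.37  0.31 -1.68] 
R [[0.0017, 0.119, 0.9929], [-0.0012, 0.9929, -0.119], [-1.0, -0.001, 0.0018]]
t 6.9 p [0.6141 0.0066 0.0567] q [-0.092  0.553 -0.107  0.907 -0.001  0.027] gap 0.031321464715864174 F [ 0.56  0.42 -1.18] 
R [[0.0036, 0.1184, 0.993], [-0.0013, 0.993, -0.1184], [-1.0, -0.0009, 0.0037]]
```

View pics/a4.png

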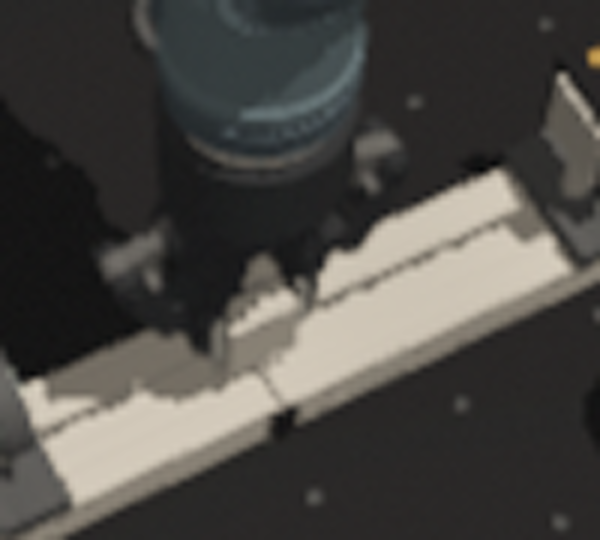

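View pics/b4.png

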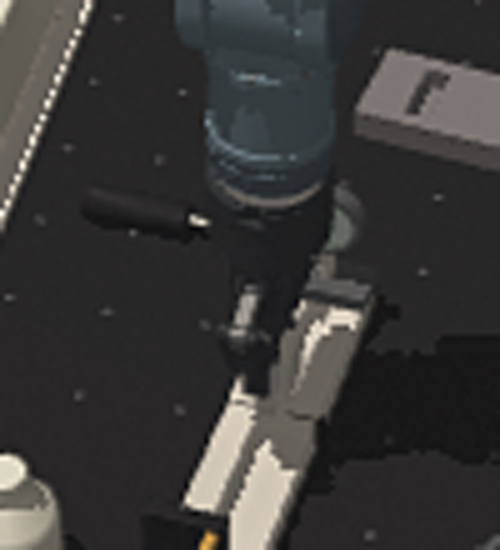

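Run:
```python
from h import *
goal((.6125,.0075,.043),83.2)
```

```text
shift [ 1.37  0.07 -0.17] turn [-0.     0.004  0.001]
```

Request:
play_rows(
  commands=[
    [[0, 0.3, 0.05, -0.15, 0, 0.003, 0], [0, 0.6, 0.05, -0.15, 0, 0.003, 0], [0, 0.9, 0.05, -0.15, 0, 0.003, 0], [0, 1.2, 0.05, -0.15, 0, 0.003, 0], [0, 1.4, 0.05, -0.15, 0, 0.003, 0], [0, 1.4, 0.05, -0.15, 0, 0.003, 0]],
  ],
)

```text
time: 7.5
tool_pos: [0.6122, 0.0074, 0.0421]
eef_rot: [0.092, 1.569, -0.094]
contact_force: [-0.5, -0.4, -1.1]
finger_gap: 0.0311
```

Run:
```python
from h import *
st(); goal((.6125,.0075,.033),83.2)
a=cam('scene'); crop(a['frame'],225,150,325,240,6,'a5.png');st()
```

```text
t 7.5 p [0.6122 0.0074 0.0421] q [-0.091  0.567 -0.125  0.879 -0.001  0.028] gap 0.03107998163299508 F [-0.46 -0.43 -1.06] 
R [[-0.0006, 0.1184, 0.993], [-0.0009, 0.993, -0.1184], [-1.0, -0.001, -0.0005]]
shift [0.91 0.02 0.03] turn [ 0.    -0.     0.001]
t 7.55 p [0.6124 0.0074 0.0423] q [-0.091  0.567 -0.125  0.879 -0.001  0.028] gap 0.03137312333884894 F [ 0.15  0.43 -1.37] 
R [[-0.0002, 0.1184, 0.993], [-0.0009, 0.993, -0.1184], [-1.0, -0.0009, -0.0001]]
```

View pics/a5.png

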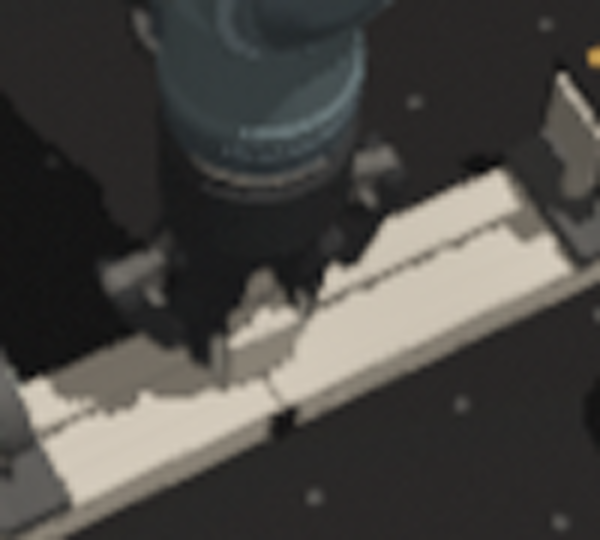

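Request:
play_rows(
  commands=[
    [[0, 0.3, 0, 0, 0, 0, 0], [0, 0.6, 0, 0, 0, 0, 0], [0, 0.8, 0, 0, 0, 0, 0], [0, 0.8, 0, 0, 0, 0, 0], [0, 0.8, 0, 0, 0, 0, 0]],
  ],
)

```text
time: 8.05
tool_pos: [0.6123, 0.0073, 0.0343]
eef_rot: [0.092, 1.569, -0.094]
contact_force: [-0.2, 0.3, -1.5]
finger_gap: 0.0311
```

Run:
```python
from h import *
st()
```

```text
t 8.05 p [0.6123 0.0073 0.0343] q [-0.091  0.575 -0.134  0.862 -0.001  0.028] gap 0.031101290742994926 F [-0.23  0.32 -1.46] 
R [[-0.0003, 0.1184, 0.993], [-0.0009, 0.993, -0.1184], [-1.0, -0.001, -0.0002]]
```

Still only the weight is felt (-1.5 N), so I'll ease down to contact.

Request:
play_rows(
  commands=[
    [[0, 0.1, 0, 0, 0, 0, 0], [0, 0.15, 0, 0, 0, 0, 0], [0, 0.2, 0, 0, 0, 0, 0], [0, 0.2, 0, 0, 0, 0, 0]],
  ],
)

```text
time: 8.45
tool_pos: [0.6125, 0.0073, 0.0331]
eef_rot: [0.092, 1.568, -0.094]
contact_force: [-2.4, 0.4, 5.2]
finger_gap: 0.0311
```

Run:
```python
from h import *
st()
```

```text
t 8.45 p [0.6125 0.0073 0.0331] q [-0.091  0.576 -0.136  0.859 -0.001  0.028] gap 0.031142288606939704 F [-2.44  0.35  5.24] 
R [[0.0004, 0.1183, 0.993], [-0.001, 0.993, -0.1183], [-1.0, -0.001, 0.0005]]
```

Request:
play_rows(
  commands=[
    [[0, -0.1, 0, 0, 0, 0, 0], [0, -0.1, 0, 0, 0, 0, 0], [0, -0.1, 0, 0, 0.15, 0, 0], [0, -0.1, -0.02, -0.02, 0.3, 0, 0], [0, -0.1, -0.04, -0.03, 0.45, 0, 0], [0, -0.1, -0.05, -0.04, 0.6, 0, 0], [0, -0.1, -0.05, -0.04, 0.7, 0, 0], [0, -0.1, -0.05, -0.04, 0.785, 0, 0]],
  ],
)

```text
time: 9.25
tool_pos: [0.6119, 0.0069, 0.0335]
eef_rot: [0.707, 1.452, -0.709]
contact_force: [-0.0, -0.0, -1.3]
finger_gap: 0.031
```

Run:
```python
from h import *
st(); goal((.6115,.0063,.034),-6.8)
print(manip.get_obs()['wrist_torque'])
```

```text
t 9.25 p [0.6119 0.0069 0.0335] q [-0.092  0.575 -0.137  0.86  -0.001  0.816] gap 0.03100921209453385 F [-0.03 -0.04 -1.26] 
R [[-0.0002, 0.7879, 0.6158], [-0.0009, 0.6158, -0.7879], [-1.0, -0.0007, 0.0006]]
shift [-0.05 -0.07  0.02] turn [0.782 0.001 0.   ]
[ 0.01818514 -0.01447162  0.0154131 ]
```

Request:
play_rows(
  commands=[
    [[0, -0.03, -0.02, 0, 0.14, 0, 0], [0, -0.03, -0.04, 0, 0.28, 0, 0], [0, -0.03, -0.06, 0.02, 0.42, 0, 0], [0, -0.03, -0.06, 0.02, 0.56, 0, 0], [0, -0.03, -0.06, 0.02, 0.7, 0, 0], [0, -0.03, -0.06, 0.02, 0.782, 0, 0], [0, -0.03, -0.06, 0.02, 0.782, 0, 0], [0, -0.03, -0.06, 0.02, 0.782, 0, 0]],
  ],
)

```text
time: 10.05
tool_pos: [0.6113, 0.0064, 0.0335]
eef_rot: [1.294, 1.151, -1.296]
contact_force: [0.5, 0.1, -1.8]
finger_gap: 0.0316
```

Run:
```python
from h import *
st(); print(manip.get_obs()['wrist_torque'])
c=cam('wrist'); crop(c['frame'],0,0,512,384,1.5,'w6.png')
a=cam('scene');b=cam('side'); crop(a['frame'],225,150,325,240,6,'a6.png'); crop(b['frame'],200,140,300,240,5,'b6.png')
```

```text
t 10.05 p [0.6113 0.0064 0.0335] q [-9.300e-02  5.740e-01 -1.380e-01  8.600e-01 -1.000e-03  1.595e+00] gap 0.031550700160460854 F [ 0.55  0.09 -1.77] 
R [[-0.0007, 0.9932, -0.1166], [-0.0009, -0.1166, -0.9932], [-1.0, -0.0006, 0.001]]
[-0.02542299  0.04265986 -0.04412282]
```

View pics/w6.png

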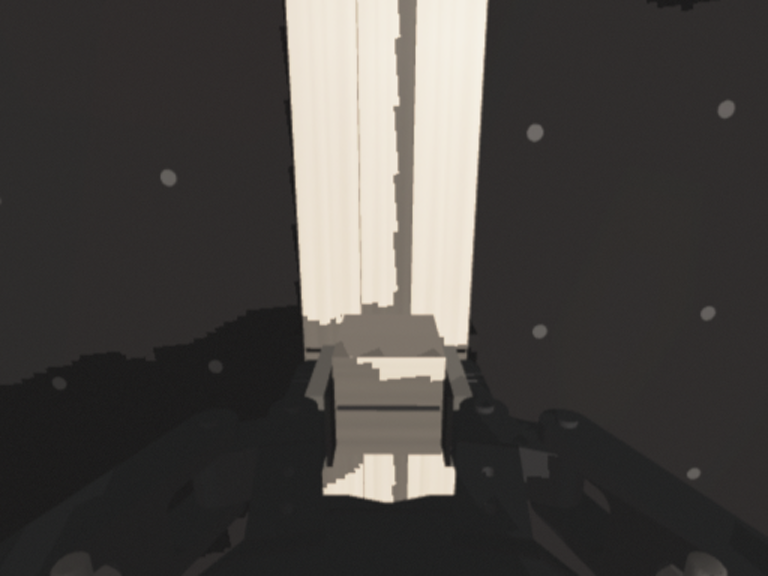

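View pics/a6.png

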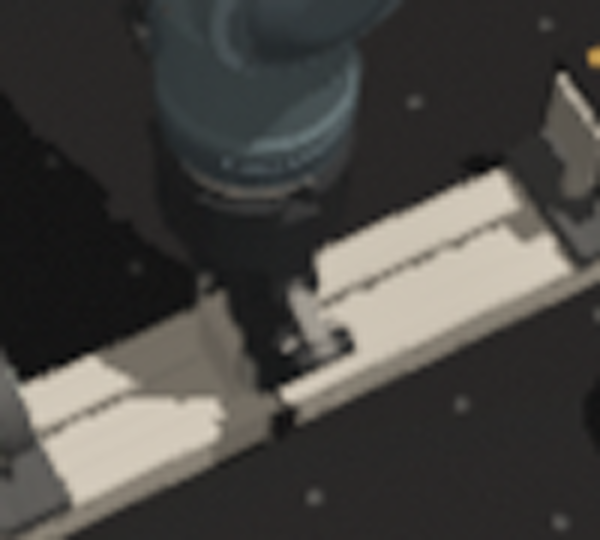

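View pics/b6.png

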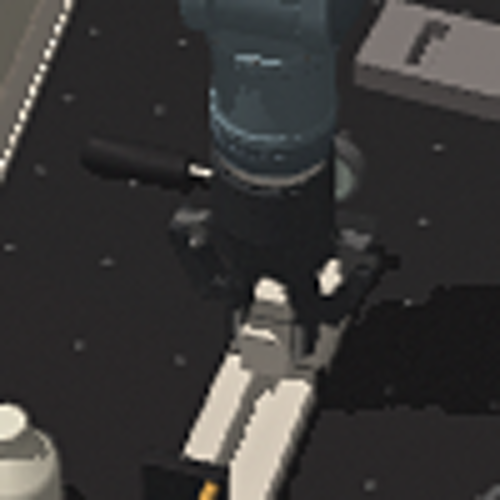

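Run:
```python
from h import *
c=cam('wrist'); crop(c['frame'],190,200,325,275,5.8,'w6b.png')
f=lambda u,v,z: np.round(onz(c,(u+.5)/1.5-.5,(v+.5)/1.5-.5,z),4)
print(f(388,407,.061),f(340,407,.061),f(438,407,.061),f(308,350,.025),f(463,350,.025), f(334,357,.061),f(446,357,.061))
```

```text
[0.6114 0.008  0.061 ] [0.5975 0.0097 0.061 ] [0.6259 0.0063 0.061 ] [0.5824 0.0133 0.025 ] [0.6391 0.0066 0.025 ] [0.5982 0.0256 0.061 ] [0.6295 0.0219 0.061 ]
```

View pics/w6b.png

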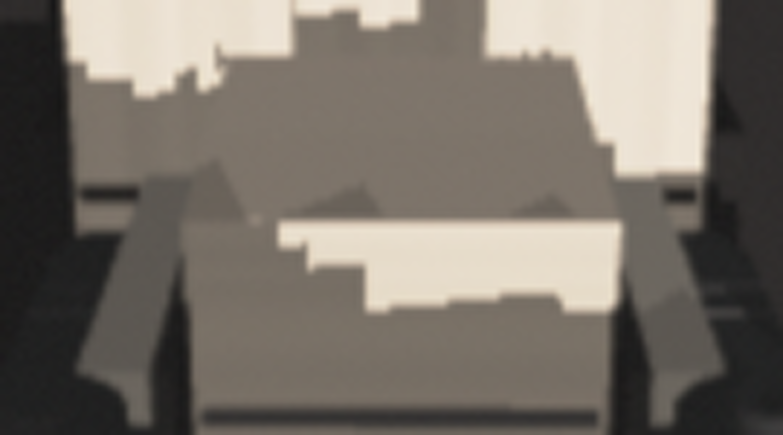

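Request:
play_rows(
  commands=[
    [[0, 0, 0, -0.1, 0, 0, 0], [0, 0.05, 0, -0.1, 0, 0, 0], [0, 0.1, 0, -0.1, 0, 0, 0], [0, 0.15, 0, -0.1, 0, 0, 0], [0, 0.15, 0, -0.1, 0, 0, 0]],
  ],
)

```text
time: 10.75
tool_pos: [0.6117, 0.0074, 0.033]
eef_rot: [1.295, 1.15, -1.296]
contact_force: [-3.0, 0.7, 4.9]
finger_gap: 0.0313
```

Run:
```python
from h import *
st()
```

```text
t 10.75 p [0.6117 0.0074 0.033 ] q [-9.100e-02  5.740e-01 -1.380e-01  8.580e-01 -1.000e-03  1.598e+00] gap 0.03129087189915592 F [-3.01  0.65  4.93] 
R [[0.0002, 0.9931, -0.1175], [-0.0009, -0.1175, -0.9931], [-1.0, 0.0003, 0.0008]]
```

Request:
play_rows(
  commands=[
    [[0.6, 0, 0, 0, 0, 0, 0], [0.8, 0, 0, 0, 0, 0, 0], [1, 0, 0, 0, 0, 0, 0], [1, 0, 0, 0, 0, 0, 0], [1, -3, 0, 0, 0, 0, 0], [1, -8, 0, 0, 0, 0, 0], [1, -13, 0, 0, 0, 0, 0], [1, -16, 0, 0, 0, 0, 0]],
  ],
)

```text
time: 11.55
tool_pos: [0.6132, 0.0075, 0.1973]
eef_rot: [1.297, 1.146, -1.292]
contact_force: [0.7, 0.1, -1.0]
finger_gap: 0.0856
```

Run:
```python
from h import *
st(); goal((.48,.12,.24),20)
```

```text
t 11.55 p [0.6132 0.0075 0.1973] q [-9.100e-02  4.610e-01  1.210e-01  1.225e+00 -1.000e-03  1.598e+00] gap 0.0855715649554379 F [ 0.7   0.13 -1.01] 
R [[0.0053, 0.9931, -0.1175], [-0.0014, -0.1175, -0.9931], [-1.0, 0.0055, 0.0007]]
shift [ -4.36 -14.52  -9.61] turn [-0.467  0.002 -0.005]
```

Run:
```python
from h import *
c=cam('wrist'); crop(c['frame'],0,0,512,384,1.5,'w7.png')
```

Request:
play_rows(
  commands=[
    [[1, -4.3, -14.5, -9.6, -0.15, 0, 0], [1, -4.3, -14.5, -9.6, -0.3, 0, 0], [1, -4.3, -14.5, -9.6, -0.46, 0, 0], [1, -4.3, -14.5, -9.6, -0.46, 0, 0], [1, -4.3, -14.5, -9.6, -0.46, 0, 0], [1, -4.3, -14.5, -9.6, -0.46, 0, 0]],
  ],
)

```text
time: 12.2
tool_pos: [0.4822, 0.1199, 0.2431]
eef_rot: [0.956, 1.34, -0.946]
contact_force: [0.1, 0.0, -0.1]
finger_gap: 0.0855
```

Run:
```python
from h import *
st()
a=cam('scene');b=cam('side'); crop(a['frame'],225,160,325,240,7,'a7.png'); crop(b['frame'],210,150,290,240,6,'b7.png')
```

```text
t 12.2 p [0.4822 0.1199 0.2431] q [ 0.118  0.204 -0.126  1.228 -0.004  1.346] gap 0.0855114350831621 F [ 0.12  0.05 -0.15] 
R [[0.0131, 0.9416, 0.3365], [-0.0023, 0.3365, -0.9417], [-0.9999, 0.0115, 0.0065]]
```

View pics/w7.png

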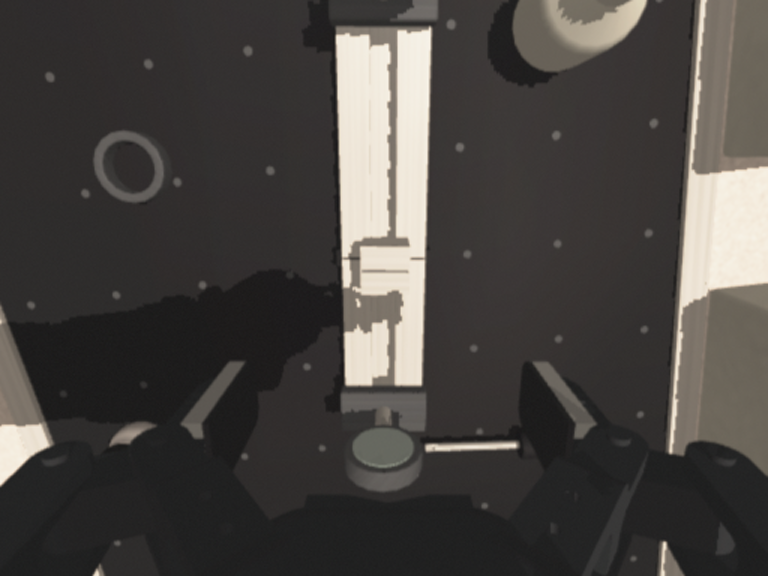

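View pics/a7.png

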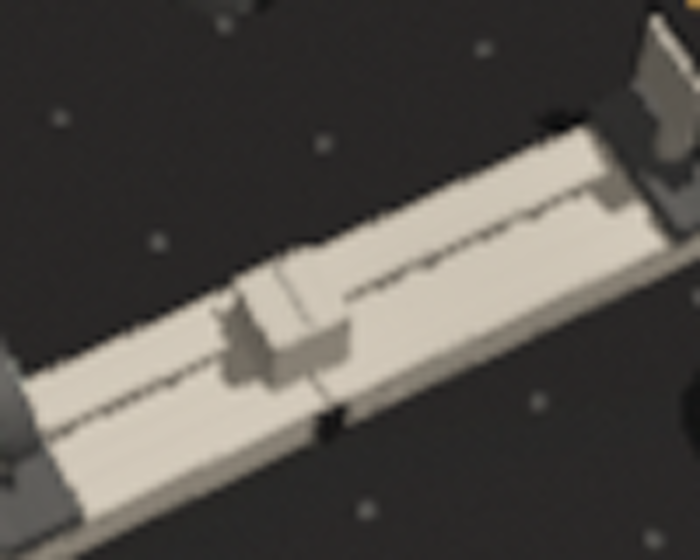

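View pics/b7.png

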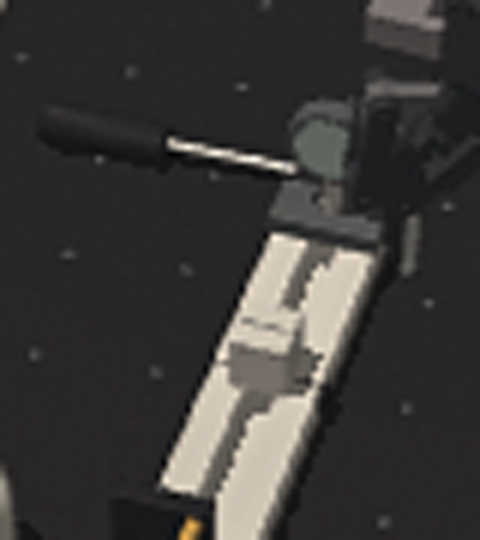

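Run:
```python
from h import *
a=cam('scene');b=cam('side')
def px(p,x0,y0,s): return (x0+(p[0]+.5)/s-.5, y0+(p[1]+.5)/s-.5)
P=lambda c,p,x0,y0,s,z: np.round(onz(c,*px(p,x0,y0,s),z),4)
print('top line scene',P(a,(277,264),225,160,7,.061),P(a,(312,322),225,160,7,.061))
print('top front edge scene',P(a,(276,357),225,160,7,.061),P(a,(350,320),225,160,7,.061))
print('bottom front edge scene',P(a,(276,391),225,160,7,.025),P(a,(349,357),225,160,7,.025))
print('mark scene',P(a,(312,377),225,160,7,.025),P(a,(330,402),225,160,7,.025))
print('top side corners',*[P(b,p,210,150,6,.061) for p in [(245,309),(302,318),(293,352),(228,343)]])
print('line side',P(b,(240,322),210,150,6,.061),P(b,(292,332),210,150,6,.061))
```

```text
top line scene [0.5978 0.0111 0.061 ] [0.6248 0.0077 0.061 ]
top front edge scene [ 0.6291 -0.0113  0.061 ] [0.632  0.0195 0.061 ]
bottom front edge scene [ 0.6256 -0.0081  0.025 ] [0.6294 0.0226 0.025 ]
mark scene [0.6284 0.0063 0.025 ] [0.6407 0.0057 0.025 ]
top side corners [ 0.6266 -0.0023  0.061 ] [ 0.5955 -0.0016  0.061 ] [0.5958 0.0233 0.061 ] [0.6307 0.0235 0.061 ]
line side [0.6274 0.0075 0.061 ] [0.5989 0.0093 0.061 ]
```

The block sits centred on the mark to within ~1 mm in both views (front-edge midpoint against the scribe line). Next I'll go above the target.

Run:
```python
from h import *
goal((.4187,.315,.25),85)
```

```text
shift [ -0.89   0.53 -20.61] turn [-1.143  0.011 -0.005]
```

Request:
play_rows(
  commands=[
    [[1, -0.9, 0.5, -5, -0.15, 0.01, 0], [1, -0.9, 0.5, -10, -0.3, 0.01, 0], [1, -0.9, 0.5, -15, -0.45, 0.01, 0], [1, -0.9, 0.5, -20.6, -0.6, 0.01, 0], [1, -0.9, 0.5, -20.6, -0.75, 0.01, 0], [1, -0.9, 0.5, -20.6, -0.9, 0.01, 0], [1, -0.9, 0.5, -20.6, -1.05, 0.01, 0], [1, -0.9, 0.5, -20.6, -1.143, 0.01, 0]],
  ],
)

```text
time: 13.2
tool_pos: [0.4191, 0.3146, 0.2493]
eef_rot: [0.067, 1.567, -0.063]
contact_force: [0.3, 0.3, 1.6]
finger_gap: 0.0856
```

Request:
play_rows(
  commands=[
    [[1, 0, 0, 0, 0, 0, 0], [1, 0, 0, 0, 0, 0, 0]],
  ],
)

```text
time: 13.4
tool_pos: [0.4196, 0.3142, 0.2487]
eef_rot: [0.069, 1.568, -0.066]
contact_force: [0.4, 0.2, 0.6]
finger_gap: 0.0854
```

Run:
```python
from h import *
st(); c=cam('wrist'); crop(c['frame'],0,0,512,384,1.5,'w8.png');
```

```text
t 13.4 p [0.4196 0.3142 0.2487] q [ 5.210e-01  2.660e-01 -3.000e-02  1.271e+00  1.000e-03  6.070e-01] gap 0.08544232261208891 F [0.41 0.22 0.64] 
R [[0.002, 0.0858, 0.9963], [0.0023, 0.9963, -0.0858], [-1.0, 0.0025, 0.0018]]
```

View pics/w8.png

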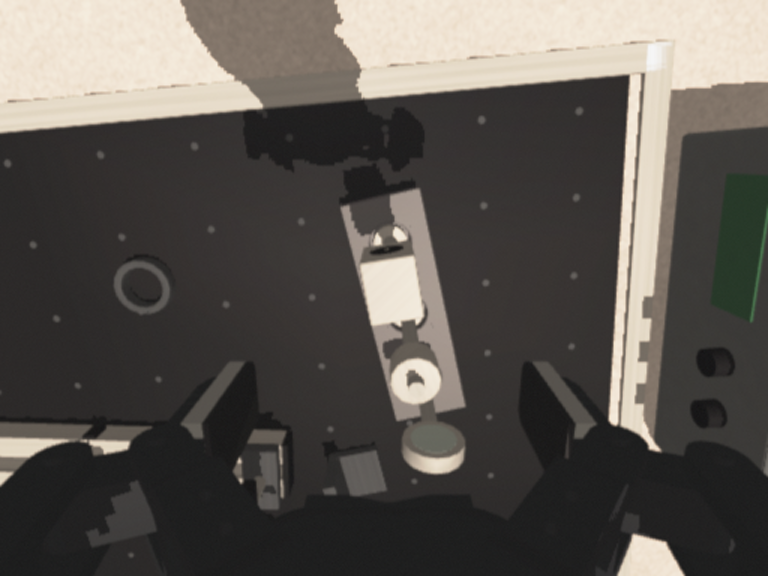

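The target head top is the white quad at ~(392,290)/1.5 px, with its aperture on the image-top face (world −x). I'll measure its centre and yaw.

Run:
```python
from h import *
c=cam('wrist')
h=cv2.cvtColor(c['frame'],cv2.COLOR_RGB2GRAY)
m=(h>185).astype(np.uint8); m[:169]=0;m[217:]=0;m[:,:235]=0;m[:,290:]=0
m=cv2.morphologyEx(m,cv2.MORPH_OPEN,np.ones((3,3)))
cs=max(cv2.findContours(m,0,1)[0],key=cv2.contourArea); r=cv2.minAreaRect(cs); print(r)
t=np.array([onz(c,*p,.164) for p in cv2.boxPoints(r)]); print(np.round(t,4),t.mean(0)); d=t-np.roll(t,1,0); print(np.linalg.norm(d,axis=1),np.degrees(np.arctan2(d[:,1],d[:,0])))
t=np.array([onz(c,(u+.5)/1.5-.5,(v+.5)/1.5-.5,.164) for u,v in [(361,263),(413,256),(424,318),(371,325)]]); print(np.round(t,4),t.mean(0)); d=t-np.roll(t,1,0); print(np.linalg.norm(d,axis=1),np.degrees(np.arctan2(d[:,1],d[:,0])))
a=cam('scene');b=cam('side'); crop(a['frame'],295,60,345,125,9,'a8.png'); crop(b['frame'],280,260,340,330,8,'b8.png')
```

```text
((261.04052734375, 194.7432403564453), (43.894527435302734, 36.66097640991211), 80.53767395019531)
[[0.4003 0.3009 0.164 ]
 [0.3979 0.3296 0.164 ]
 [0.4343 0.3329 0.164 ]
 [0.437  0.3031 0.164 ]] [0.41738635 0.31662281 0.164     ]
[0.03680531 0.02872366 0.03658161 0.02999432] [-176.67883884   94.77250802    5.3014232   -84.81973564]
[[0.3996 0.3019 0.164 ]
 [0.3982 0.3293 0.164 ]
 [0.433  0.3328 0.164 ]
 [0.4345 0.3038 0.164 ]] [0.4163336  0.31695104 0.164     ]
[0.03498025 0.02739128 0.03494507 0.02907779] [-176.90333675   92.93619884    5.86311065  -86.90491948]
```

View pics/a8.png

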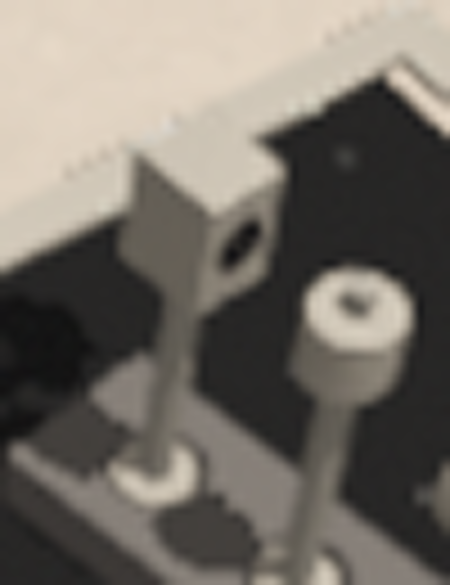

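View pics/b8.png

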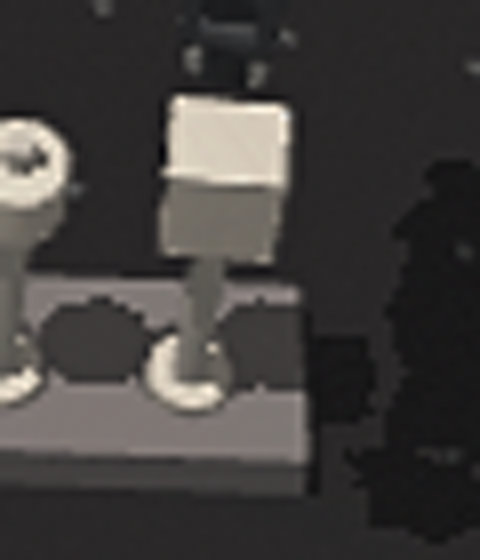

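Run:
```python
from h import *
b=cam('side')
t=np.array([onz(b,280+(u+.5)/8-.5,260+(v+.5)/8-.5,.164) for u,v in [(168,97),(291,104),(285,188),(163,180)]]); print(np.round(t,4),t.mean(0)); d=t-np.roll(t,1,0); print(np.linalg.norm(d,axis=1),np.degrees(np.arctan2(d[:,1],d[:,0])))
a=cam('scene')
t=np.array([onz(a,295+(u+.5)/9-.5,60+(v+.5)/9-.5,.164) for u,v in [(133,152),(208,212),(285,178)]]); print(np.round(t,4),(t[0]+t[2])/2); d=t-np.roll(t,1,0); print(np.linalg.norm(d,axis=1),np.degrees(np.arctan2(d[:,1],d[:,0])))
goal((.4182,.316,.20),95);goal((.4182,.316,.123),95)
```

```text
[[0.4386 0.3039 0.164 ]
 [0.4007 0.2993 0.164 ]
 [0.3998 0.3299 0.164 ]
 [0.4367 0.3339 0.164 ]] [0.41895448 0.31676507 0.164     ]
[0.03012073 0.03818526 0.03053922 0.03712247] [ -86.44800052 -173.17664192   91.594458      6.29783479]
[[0.4031 0.2977 0.164 ]
 [0.4356 0.3009 0.164 ]
 [0.4378 0.329  0.164 ]] [0.42047388 0.3133869  0.164     ]
[0.04674862 0.032667   0.02825366] [-137.97263656    5.49890843   85.51500903]
shift [ 4.93  0.12 -0.12] turn [-0.171  0.003 -0.003]
shift [12.63  0.1  -0.14] turn [-0.171  0.003 -0.003]
```

Request:
play_rows(
  commands=[
    [[1, 2, 0.1, -0.1, -0.1, 0.003, -0.003], [1, 5, 0.1, -0.1, -0.17, 0.003, -0.003], [1, 8, 0.1, -0.1, -0.17, 0.003, -0.003], [1, 11, 0.1, -0.1, -0.17, 0.003, -0.003], [1, 12.6, 0.1, -0.1, -0.17, 0.003, -0.003], [1, 12.6, 0.1, -0.1, -0.17, 0.003, -0.003], [1, 12.6, 0.1, -0.1, -0.17, 0.003, -0.003]],
  ],
)

```text
time: 14.4
tool_pos: [0.4186, 0.316, 0.1237]
eef_rot: [-0.068, 1.57, 0.068]
contact_force: [-0.3, 0.3, -0.0]
finger_gap: 0.0858
```

Run:
```python
from h import *
st(); goal((.4186,.3157,.123),95)
a=cam('scene');b=cam('side'); 
A=cv2.resize(a['frame'][40:130,280:350],None,fx=5,fy=5,interpolation=2);B=cv2.resize(b['frame'][240:330,280:350],None,fx=5,fy=5,interpolation=2)
cv2.imwrite('pics/ab9.png',np.hstack([A,B])[:,:,::-1])
```

```text
t 14.4 p [0.4186 0.316  0.1237] q [ 0.526  0.335 -0.268  0.969 -0.     0.439] gap 0.08582480617141365 F [-0.28  0.35 -0.05] 
R [[-0.0003, -0.0861, 0.9963], [-0.0002, 0.9963, 0.0861], [-1.0, -0.0002, -0.0003]]
shift [ 0.07 -0.03 -0.  ] turn [-0.001 -0.     0.   ]
```

View pics/ab9.png

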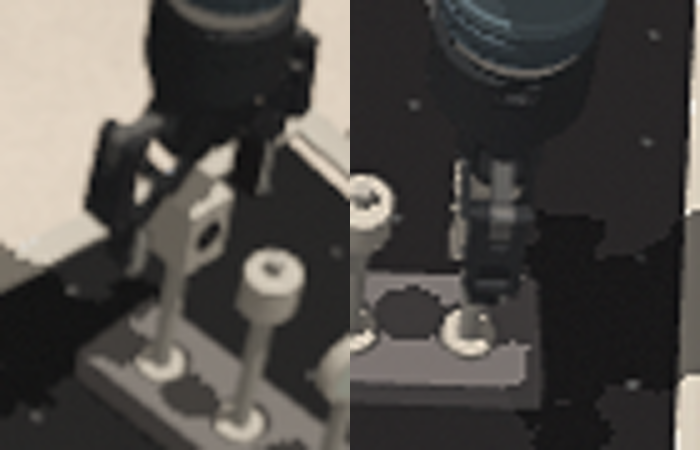

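Request:
play_rows(
  commands=[
    [[0.6, 0, 0, 0, 0, 0, 0], [0.45, 0, 0, 0, 0, 0, 0], [0.38, 0, 0, 0, 0, 0, 0], [0.34, 0, 0, 0, 0, 0, 0], [0.3, 0, 0, 0, 0, 0, 0], [0.2, 0, 0, 0, 0, 0, 0], [0.1, 0, 0, 0, 0, 0, 0], [0, 0, 0, 0, 0, 0, 0]],
  ],
  squeeze=30,
)

```text
time: 15.3
tool_pos: [0.4199, 0.3168, 0.1252]
eef_rot: [-0.067, 1.567, 0.069]
contact_force: [0.1, -0.2, 4.2]
finger_gap: 0.0292
```

Request:
play_rows(
  commands=[
    [[0, 0, 0, 0, 0, 0, 0], [0, 0, 0, 0, 0, 0, 0], [0, -1, 0, 0, 0, 0, 0], [0, -2, 0, 0, 0, 0, 0], [0, -2, 0, 0, 0, 0, 0]],
  ],
  squeeze=60,
)

```text
time: 15.8
tool_pos: [0.4205, 0.3171, 0.1464]
eef_rot: [-0.066, 1.565, 0.069]
contact_force: [0.3, 0.1, -4.0]
finger_gap: 0.0295
```

Run:
```python
from h import *
st();a=cam('scene');b=cam('side'); 
A=cv2.resize(a['frame'][40:130,280:350],None,fx=5,fy=5,interpolation=2);B=cv2.resize(b['frame'][240:330,280:350],None,fx=5,fy=5,interpolation=2)
cv2.imwrite('pics/ab10.png',np.hstack([A,B])[:,:,::-1]); st()
```

```text
t 15.8 p [0.4205 0.3171 0.1464] q [ 0.526  0.317 -0.23   1.019 -0.     0.439] gap 0.02952511408860109 F [ 0.29  0.12 -4.04] 
R [[0.0041, -0.0862, 0.9963], [0.0024, 0.9963, 0.0862], [-1.0, 0.002, 0.0043]]
t 15.9 p [0.42   0.3168 0.1453] q [ 0.526  0.318 -0.232  1.017 -0.     0.439] gap 0.02973712040767707 F [-0.57 -0.61 -3.01] 
R [[0.0031, -0.0862, 0.9963], [0.0018, 0.9963, 0.0862], [-1.0, 0.0015, 0.0032]]
```

View pics/ab10.png

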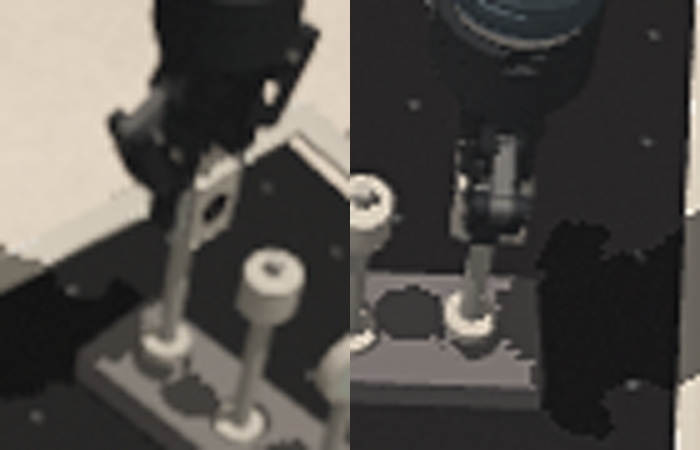

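Held upright; the foot is clear of the recess (scene ~(165,345) in the crop). I'll lift it and carry it towards −y first, away from the other posts.

Run:
```python
from h import *
goal((.42,.3165,.25),95);goal((.43,.10,.25),130);
```

```text
shift [-10.47  -0.02   0.03] turn [-0.001  0.003 -0.001]
shift [-10.5  -21.67  -0.84] turn [-0.612  0.004 -0.   ]
```

Request:
play_rows(
  commands=[
    [[0, -3, 0, 0, 0, 0.002, 0], [0, -6, 0, 0, 0, 0.003, 0], [0, -9, 0, 0, 0, 0.003, 0], [0, -10.5, 0, 0, 0, 0.003, 0], [0, -10.5, -3, 0, 0, 0.003, 0], [0, -10.5, -6, -0.2, -0.08, 0.004, 0], [0, -10.5, -9, -0.3, -0.16, 0.004, 0], [0, -10.5, -12, -0.4, -0.25, 0.004, 0]],
  ],
)

```text
time: 16.7
tool_pos: [0.4256, 0.1956, 0.2496]
eef_rot: [-0.266, 1.556, 0.268]
contact_force: [0.9, 0.3, -4.1]
finger_gap: 0.0293
```

Run:
```python
from h import *
st();goal((.44,.06,.25),150);
```

```text
t 16.7 p [0.4256 0.1956 0.2496] q [ 2.950e-01  1.570e-01 -1.670e-01  1.249e+00  1.000e-03 -4.600e-02] gap 0.029331471253136746 F [ 0.95  0.27 -4.08] 
R [[-0.0018, -0.3338, 0.9427], [0.0005, 0.9427, 0.3338], [-1.0, 0.001, -0.0015]]
shift [ -0.05 -13.26  -3.16] turn [-0.707 -0.001 -0.002]
```

Request:
play_rows(
  commands=[
    [[0, 0, -3, -0.6, -0.1, 0, 0], [0, 0, -6, -1.2, -0.2, 0, 0], [0, 0, -9, -2, -0.3, 0, 0], [0, 0, -12, -2.8, -0.4, 0, 0], [0, 0, -13.2, -3.2, -0.5, 0, 0], [0, 0, -13.2, -3.2, -0.6, 0, 0], [0, 0, -13.2, -3.2, -0.7, 0, 0]],
  ],
)

```text
time: 17.4
tool_pos: [0.439, 0.0598, 0.249]
eef_rot: [-0.811, 1.416, 0.814]
contact_force: [-0.0, -0.3, -4.4]
finger_gap: 0.0293
```

Run:
```python
from h import *
st();goal((.6118,.0083,.22),173.2);
```

```text
t 17.4 p [0.439  0.0598 0.249 ] q [-8.000e-03  1.080e-01 -2.260e-01  1.240e+00  1.000e-03 -1.051e+00] gap 0.029336909466179544 F [-0.04 -0.32 -4.39] 
R [[-0.0029, -0.8639, 0.5037], [0.0006, 0.5037, 0.8639], [-1.0, 0.0028, -0.001]]
shift [  2.84 -17.53   4.26] turn [-0.409 -0.    -0.003]
```

Request:
play_rows(
  commands=[
    [[0, 0.5, -3, 0.7, -0.1, 0, -0.003], [0, 1, -6, 1.4, -0.2, 0, -0.003], [0, 1.5, -9, 2.1, -0.3, 0, -0.003], [0, 2, -12, 2.8, -0.4, 0, -0.003], [0, 2.5, -15, 3.5, -0.409, 0, -0.003], [0, 2.8, -17.5, 4.26, -0.409, 0, -0.003], [0, 2.8, -17.5, 4.26, -0.409, 0, -0.003], [0, 2.8, -17.5, 4.26, -0.409, 0, -0.003]],
  ],
)

```text
time: 18.2
tool_pos: [0.6111, 0.0084, 0.2192]
eef_rot: [-1.12, 1.265, 1.123]
contact_force: [-0.2, -0.4, -3.6]
finger_gap: 0.0295
```

Run:
```python
from h import *
st(); c=cam('wrist'); crop(c['frame'],0,0,512,384,1.5,'w11.png')
st();a=cam('scene');b=cam('side'); 
crop(a['frame'],215,110,335,230,5,'a11.png');crop(b['frame'],190,100,310,220,5,'b11.png'); st()
```

```text
t 18.2 p [0.6111 0.0084 0.2192] q [-0.09   0.459  0.174  1.288 -0.    -1.541] gap 0.029516558071024032 F [-0.18 -0.36 -3.65] 
R [[-0.0026, -0.9929, 0.119], [0.0, 0.119, 0.9929], [-1.0, 0.0025, -0.0003]]
t 18.25 p [0.6107 0.0086 0.2197] q [-0.09   0.457  0.173  1.288 -0.    -1.541] gap 0.02947139931669842 F [-0.73  0.14 -3.74] 
R [[-0.0021, -0.9929, 0.1186], [-0.0, 0.1186, 0.9929], [-1.0, 0.0021, -0.0003]]
t 18.35 p [0.6106 0.0088 0.2205] q [-0.089  0.456  0.173  1.288 -0.    -1.541] gap 0.02959857237877889 F [ 0.49  0.71 -3.45] 
R [[-0.0009, -0.993, 0.1183], [-0.0001, 0.1183, 0.993], [-1.0, 0.0008, -0.0002]]
```

View pics/w11.png

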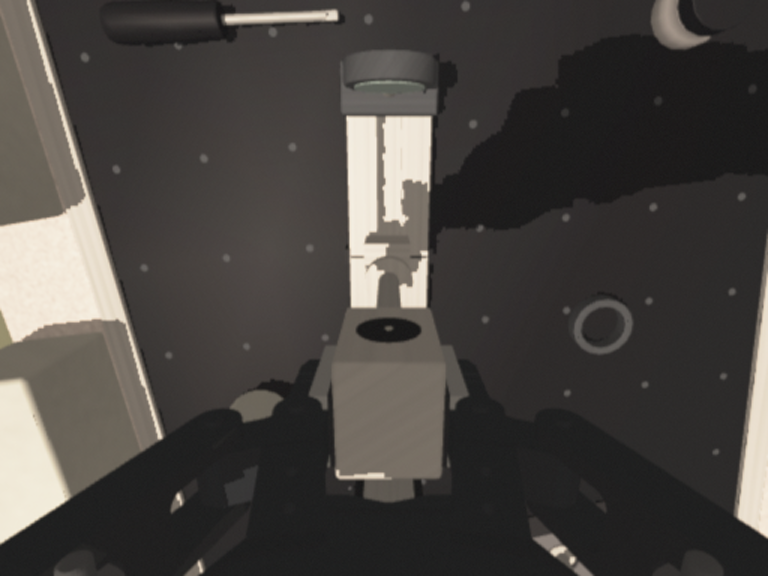

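View pics/a11.png

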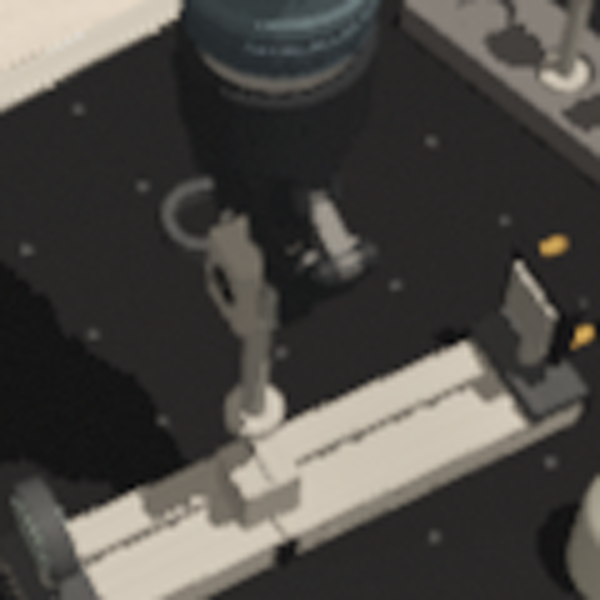

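View pics/b11.png

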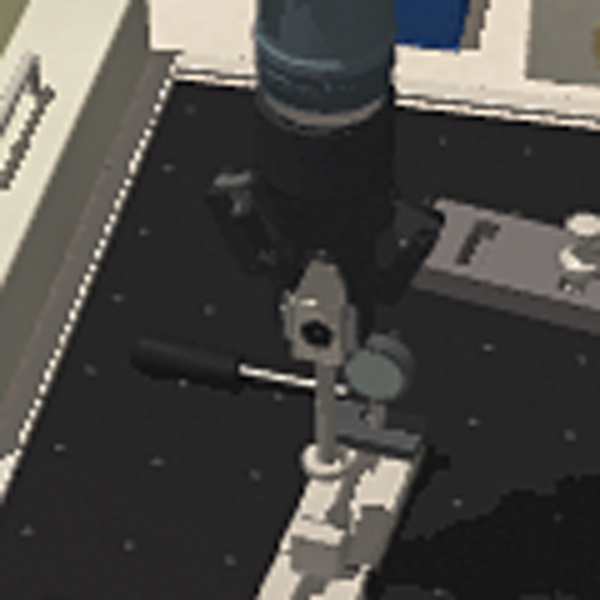

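Held upright above the pedestal. The foot is at ~(255,410) in the scene crop and ~(327,462) in the side crop, and the aperture faces along the rail. Now I'll triangulate the foot.

Run:
```python
from h import *
a=cam('scene');b=cam('side');st()
A=cv2.resize(a['frame'][165:225,245:295],None,fx=8,fy=8,interpolation=2);B=cv2.resize(b['frame'][160:220,230:280],None,fx=8,fy=8,interpolation=2)
cv2.imwrite('pics/ab12.png',np.hstack([A,B])[:,:,::-1])
c=cam('wrist'); s=manip.get_obs(); Ri=R.from_rotvec(s['eef_rot']).inv()
for u,v in [(333,362),(446,362),(336,477),(443,477),(388,418)]:
    print(np.round(1000*Ri.apply(onz(c,(u+.5)/1.5-.5,(v+.5)/1.5-.5,s['tool_pos'][2]+.0388)-s['tool_pos']),1))
```

```text
t 18.45 p [0.6109 0.0088 0.2209] q [-0.089  0.455  0.173  1.288 -0.    -1.542] gap 0.0290032063612593 F [-0.24  0.03 -3.15] 
R [[0.0001, -0.993, 0.1183], [-0.0003, 0.1183, 0.993], [-1.0, -0.0001, -0.0003]]
[-38.8 -13.7 -21.6]
[-38.8  15.  -21.6]
[-38.8 -14.   13.1]
[-38.8  15.5  13.1]
[-38.8   0.3  -5.4]
```

View pics/ab12.png

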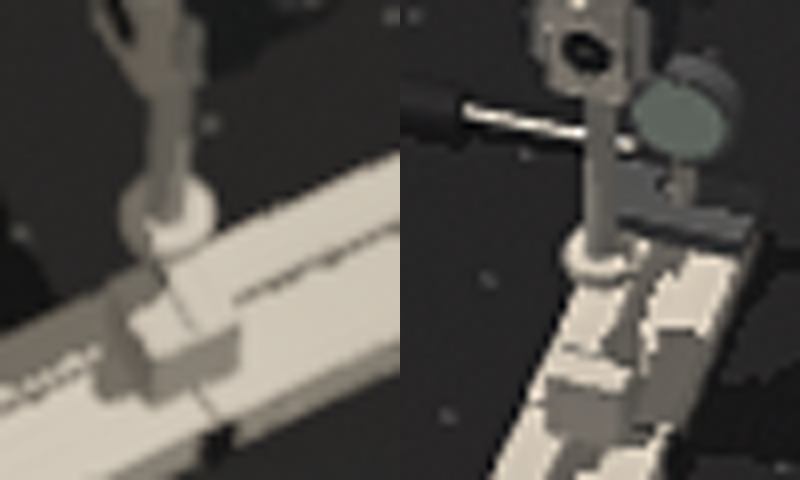

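Run:
```python
from h import *
a=cam('scene');b=cam('side');s=manip.get_obs()
sa=lambda x,y:(245+(x+.5)/8-.5,165+(y+.5)/8-.5)
sb=lambda x,y:(230+(x-400+.5)/8-.5,160+(y+.5)/8-.5)
print(tri(a,sa(168,212),b,sb(601,246)))
z=s['tool_pos'][2]-.1112+.008
print(z,onz(a,*sa(168,210),z),onz(b,*sb(601,246),z),onz(b,*sb(604,250),z), s['tool_pos'])
print('stem top', tri(a,sa(171,100),b,sb(600,100)), tri(a,sa(169,150),b,sb(600,170)))
# stem axis direction: predicted vertical line through
for P in [(.611,.0065)]:
    print(((proj(a,[[*P,z],[*P,z+.08]])-[245,165]+.5)*8-.5).round(1), ((proj(b,[[*P,z],[*P,z+.08]])-[230,160]+.5)*8-.5+[400,0]).round(1))
```

```text
(array([0.61192226, 0.00395144, 0.11933773]), np.float64(0.0006313956097730532))
0.11766705388058102 [0.61086969 0.00505988 0.11766705] [0.61196442 0.00212766 0.11766705] [0.6104188  0.00403954 0.11766705] [0.6112323  0.00868725 0.22086705]
stem top (array([ 6.14727526e-01, -2.25111288e-04,  1.91442417e-01]), np.float64(0.003681689434262208)) (array([0.6130095 , 0.00232209, 0.158463  ]), np.float64(0.0012381978123056367))
[[172.1 208. ]
 [177.8  64.1]] [[601.3 254.3]
 [601.9 103.1]]
```

Run:
```python
from h import *
goal((.6120,.0115,.177),173.2)
```

```text
shift [ 4.39 -0.04  0.29] turn [ 0. -0.  0.]
```

Request:
play_rows(
  commands=[
    [[0, 1, 0, 0.15, 0, 0, 0], [0, 2, -0.02, 0.3, 0, 0, 0], [0, 3, -0.04, 0.3, 0, 0, 0], [0, 3.8, -0.04, 0.3, 0, 0, 0], [0, 4.4, -0.04, 0.3, 0, 0, 0], [0, 4.4, -0.04, 0.3, 0, 0, 0], [0, 4.4, -0.04, 0.3, 0, 0, 0]],
  ],
)

```text
time: 19.3
tool_pos: [0.612, 0.0115, 0.1768]
eef_rot: [-1.122, 1.263, 1.121]
contact_force: [-0.4, 0.3, -3.4]
finger_gap: 0.0292
```

Run:
```python
from h import *
st();a=cam('scene');b=cam('side')
A=cv2.resize(a['frame'][170:230,245:295],None,fx=8,fy=8,interpolation=2);B=cv2.resize(b['frame'][160:220,230:280],None,fx=8,fy=8,interpolation=2)
cv2.imwrite('pics/ab13.png',np.hstack([A,B])[:,:,::-1]);st()
```

```text
t 19.3 p [0.612  0.0115 0.1768] q [-0.085  0.471  0.084  1.183 -0.    -1.537] gap 0.029239854167291215 F [-0.37  0.3  -3.38] 
R [[0.0002, -0.993, 0.1184], [-0.0004, 0.1184, 0.993], [-1.0, -0.0003, -0.0003]]
t 19.4 p [0.6125 0.0115 0.1775] q [-0.085  0.471  0.085  1.183 -0.    -1.537] gap 0.02932571536050403 F [-0.65 -0.54 -3.92] 
R [[0.0015, -0.993, 0.1185], [-0.0005, 0.1185, 0.993], [-1.0, -0.0015, -0.0003]]
```

View pics/ab13.png

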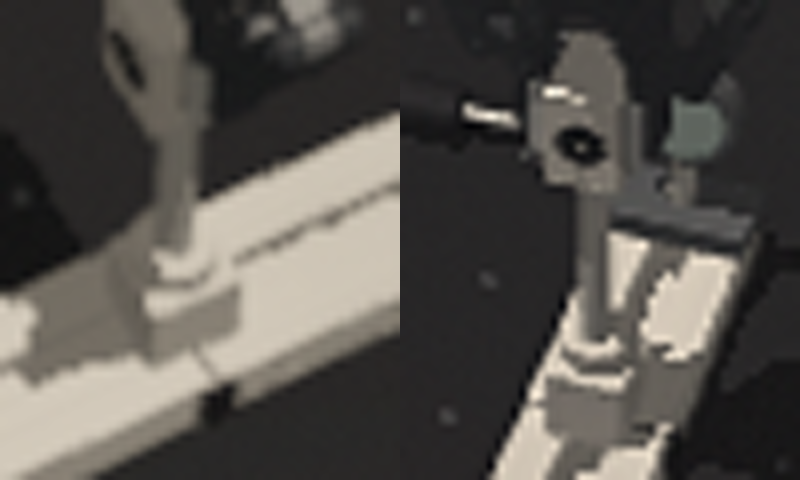

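```bash
python3 - <<'E'
from h import *
a=cam('scene');b=cam('side')
ia=lambda P:((proj(a,P)-[245,170]+.5)*8-.5).round(1).tolist()
ib=lambda P:((proj(b,P)-[230,160]+.5)*8-.5+[400,0]).round(1).tolist()
for P in [(.6117,.0085)]:
    L=[[*P,.0736],[*P,.12],[*P,.16]]
    print(ia(L),ib(L))
    y=np.radians(83.2);ex=np.array([np.cos(y),np.sin(y)]);ey=np.array([-np.sin(y),np.cos(y)])
    C=[[*(np.array(P)+.016*(i*ex+j*ey)),.061] for i,j in [(1,1),(1,-1),(-1,-1),(-1,1)]]
    print(ia(C),ib(C))
print(ia([[.6117,.0125,.0736]]),ib([[.6117,.0125,.0736]]),ib([[.6157,.0085,.0736]]))
crop(a['frame'],255,165,285,225,10,'a14.png');crop(b['frame'],238,165,278,220,10,'b14.png')
E
python3 - <<'E'
import cv2,numpy as np
A=cv2.imread('pics/a14.png');B=cv2.imread('pics/b14.png')
A=A[:550];cv2.imwrite('pics/ab14.png',np.hstack([A,B]))
E
```

```text
[[175.8, 237.6], [179.0, 162.5], [182.0, 92.8]] [[598.4, 335.3], [598.6, 253.4], [598.8, 179.4]]
[[194.9, 198.4], [243.2, 275.4], [154.6, 316.9], [107.1, 238.7]] [[624.7, 394.3], [547.6, 376.1], [572.4, 320.1], [648.4, 337.7]]
[[186.1, 231.3]] [[596.5, 342.6]] [[588.4, 333.9]]
```

View pics/ab14.png

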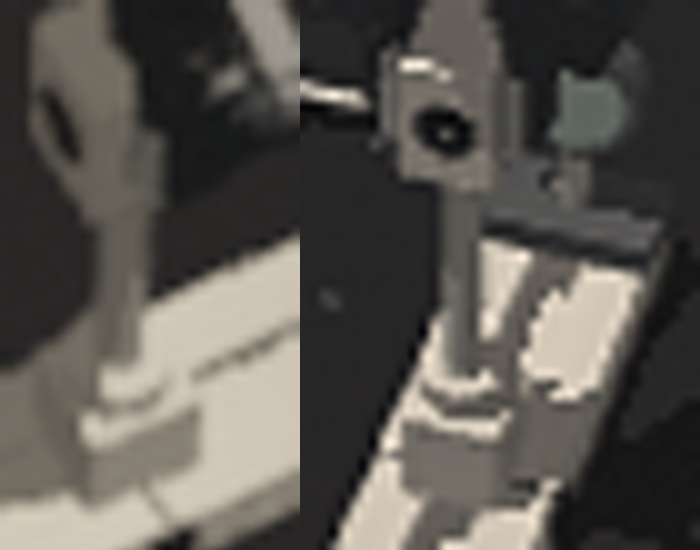

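Both views put the foot over the pedestal within ~1–2 mm: the stem base is at 175 px against 175.8 predicted in scene, and slightly +x in side. I'll nudge −x by 0.6 mm and lower to just above contact.

Run:
```python
from h import *
st();goal((.6117,.0113,.1735),173.2)
```

```text
t 19.5 p [0.6125 0.0115 0.1775] q [-0.085  0.471  0.085  1.183 -0.    -1.537] gap 0.029326761360207277 F [-0.36  0.42 -3.24] 
R [[0.0016, -0.993, 0.1184], [-0.0005, 0.1184, 0.993], [-1.0, -0.0017, -0.0003]]
shift [ 0.4   0.07 -0.03] turn [-0.    -0.     0.002]
```

Request:
play_rows(
  commands=[
    [[0, 0.1, 0.07, -0.03, 0, 0, 0.002], [0, 0.2, 0.07, -0.03, 0, 0, 0.002], [0, 0.3, 0.07, -0.03, 0, 0, 0.002], [0, 0.35, 0.07, -0.03, 0, 0, 0.002], [0, 0.35, 0.07, -0.03, 0, 0, 0.002], [0, 0.35, 0.07, -0.03, 0, 0, 0.002]],
  ],
)

```text
time: 20.1
tool_pos: [0.6117, 0.0113, 0.1739]
eef_rot: [-1.121, 1.264, 1.122]
contact_force: [-0.1, 0.2, -4.6]
finger_gap: 0.0295
```

Run:
```python
from h import *
st()
c=cam('wrist'); crop(c['frame'],0,0,512,384,1.5,'w15.png')
a=cam('scene');b=cam('side')
A=cv2.resize(a['frame'][165:220,250:290],None,fx=10,fy=10,interpolation=2);B=cv2.resize(b['frame'][165:220,238:278],None,fx=10,fy=10,interpolation=2)
cv2.imwrite('pics/ab15.png',np.hstack([A,B])[:,:,::-1]);st()
```

```text
t 20.1 p [0.6117 0.0113 0.1739] q [-0.085  0.473  0.078  1.177 -0.    -1.537] gap 0.029525666530939704 F [-0.09  0.15 -4.56] 
R [[-0.0005, -0.993, 0.1184], [-0.0002, 0.1184, 0.993], [-1.0, 0.0005, -0.0003]]
t 20.25 p [0.6118 0.0113 0.1741] q [-0.085  0.473  0.078  1.177 -0.    -1.537] gap 0.029429474090424658 F [ 0.56 -0.02 -2.66] 
R [[-0.0003, -0.993, 0.1184], [-0.0003, 0.1184, 0.993], [-1.0, 0.0003, -0.0003]]
```

View pics/ab15.png

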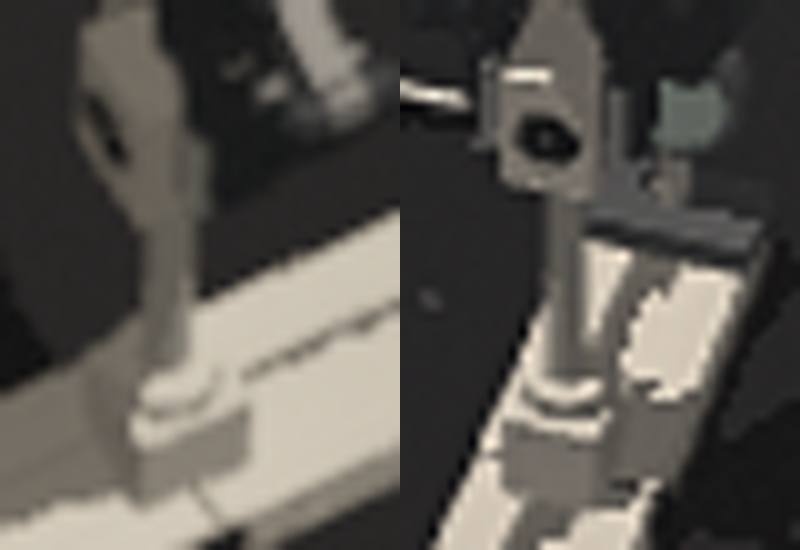

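View pics/w15.png

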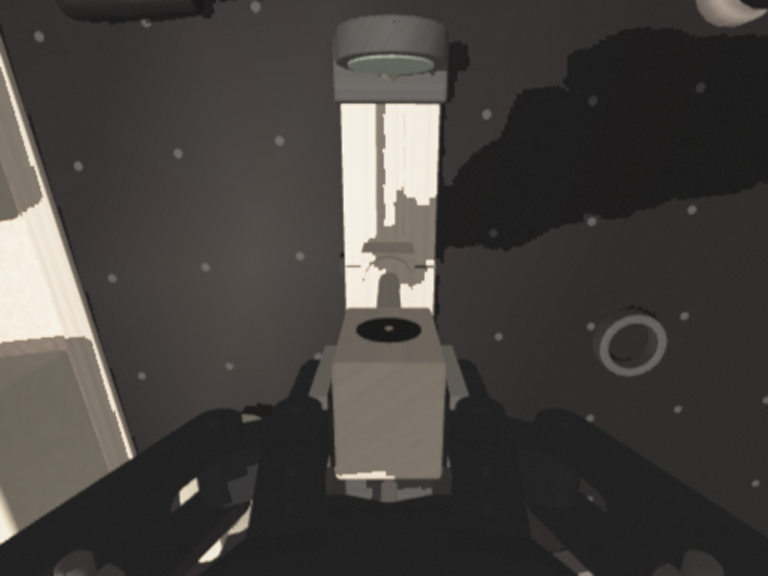

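Run:
```python
from h import *
a=cam('scene');b=cam('side');c=cam('wrist')
crop(c['frame'],220,150,300,210,10,'w15b.png')
ia=lambda P:((proj(a,P)-[250,165]+.5)*10-.5)
ib=lambda P:((proj(b,P)-[238,165]+.5)*10-.5+[400,0])
ic=lambda P:((proj(c,P)-[220,150]+.5)*10-.5)
Pc=np.array((.6117,.0085)); y=np.radians(83.2);ex=np.array([np.cos(y),np.sin(y)]);ey=np.array([-np.sin(y),np.cos(y)])
C=[[*(Pc+.016*(i*ex+j*ey)),.061] for i,j in [(1,1),(1,-1),(-1,-1),(-1,1)]]
th=np.linspace(0,6.283,73)
for n,f in (('scene',ia),('side',ib),('wrist',ic)):
    print(n,'corners(+r-x,+r+x,-r+x,-r-x)',f(C).round(0).tolist())
    for z in (.0625,.0705):
        q=f([[*(Pc+.014*np.array([np.cos(t),np.sin(t)])),z] for t in th]); print('  foot z',z,'u',q[:,0].min().round(1),q[:,0].max().round(1),'v',q[:,1].min().round(1),q[:,1].max().round(1))
    print('  +1mm along rail',(f([[*(Pc+.001*ex),.066]])-f([[*Pc,.066]])).round(2),'+1mm +x',(f([[*(Pc-.001*ey),.066]])-f([[*Pc,.066]])).round(2))
```

```text
scene corners(+r-x,+r+x,-r+x,-r-x) [[194.0, 298.0], [254.0, 394.0], [143.0, 446.0], [84.0, 349.0]]
  foot z 0.0625 u 114.0 223.9 v 320.8 416.8
  foot z 0.0705 u 114.3 224.9 v 305.2 401.7
  +1mm along rail [[ 3.46 -1.6 ]] +1mm +x [[1.88 3.04]]
side corners(+r-x,+r+x,-r+x,-r-x) [[601.0, 443.0], [505.0, 420.0], [536.0, 350.0], [631.0, 372.0]]
  foot z 0.0625 u 524.1 611.9 v 360.9 425.5
  foot z 0.0705 u 523.9 612.2 v 343.8 408.5
  +1mm along rail [[-0.95  2.2 ]] +1mm +x [[-3.  -0.7]]
wrist corners(+r-x,+r+x,-r+x,-r-x) [[562.0, 531.0], [209.0, 531.0], [203.0, 184.0], [568.0, 184.0]]
  foot z 0.0625 u 228.0 543.8 v 210.4 515.4
  foot z 0.0705 u 223.0 548.4 v 230.2 543.7
  +1mm along rail [[ 0.   11.01]] +1mm +x [[-1.143e+01 -1.000e-02]]
```

View pics/w15b.png

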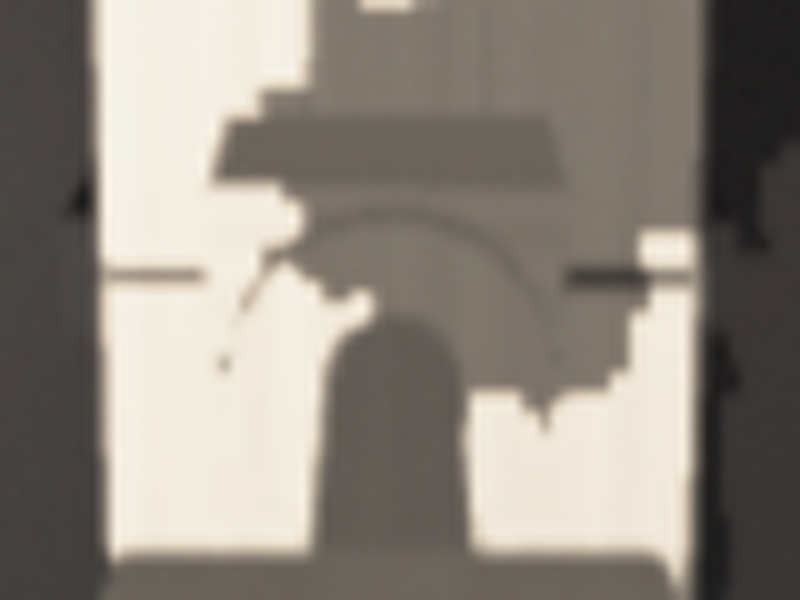

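Run:
```python
from h import *
c=cam('wrist'); f=lambda u,v,z: onz(c,220+(u+.5)/10-.5,150+(v+.5)/10-.5,z)
y=np.radians(83.2);ex=np.array([np.cos(y),np.sin(y)])
m=(f(150,275,.025)+f(640,275,.025))/2; e=(f(214,185,.061)+f(566,185,.061))/2; e2=(f(231,117,.025)+f(547,117,.025))/2
print('mark',m,'nut from top edge',e[:2]+.016*ex,'nut from bottom edge',e2[:2]+.016*ex, 'along', (e[:2]+.016*ex-m[:2])@ex*1000,(e2[:2]+.016*ex-m[:2])@ex*1000)
print([f(*p,.061) for p in [(214,185),(566,185)]])
for p in [(98,273),(697,273)]: print(f(*p,.025))
```

```text
mark [0.61092554 0.00928532 0.025     ] nut from top edge [0.61134066 0.00860249] nut from bottom edge [0.61151777 0.0091036 ] along -0.6288815786819822 -0.11032803480189851
[array([ 0.62475879, -0.009103  ,  0.061     ]), array([ 0.59413359, -0.00546692,  0.061     ])]
[0.64064286 0.0055487  0.025     ]
[0.58065914 0.01267021 0.025     ]
```

The wrist zoom shows the nut centred on the mark (0.1–0.6 mm). The foot is centred on the nut to <0.5 mm, with its arc apex at v≈207 and the nut edge at v=185. Now I'll lower gently to contact.

Request:
play_rows(
  commands=[
    [[0, 0.05, 0, 0.03, 0, 0, 0], [0, 0.1, 0, 0.03, 0, 0, 0], [0, 0.13, 0, 0.03, 0, 0, 0], [0, 0.16, 0, 0.03, 0, 0, 0], [0, 0.16, 0, 0.03, 0, 0, 0]],
  ],
)

```text
time: 20.95
tool_pos: [0.6117, 0.0116, 0.1724]
eef_rot: [-1.121, 1.263, 1.122]
contact_force: [0.1, -0.1, -4.0]
finger_gap: 0.0296
```

Run:
```python
from h import *
st(); print(manip.get_obs()['wrist_torque'])
```

```text
t 20.95 p [0.6117 0.0116 0.1724] q [-0.085  0.473  0.075  1.173 -0.    -1.537] gap 0.029589139066953447 F [ 0.13 -0.13 -4.04] 
R [[-0.0005, -0.993, 0.1184], [-0.0002, 0.1184, 0.993], [-1.0, 0.0004, -0.0003]]
[0.01829754 0.00834145 0.0096609 ]
```

Request:
play_rows(
  commands=[
    [[0, 0.04, 0, 0, 0, 0, 0], [0, 0.08, 0, 0, 0, 0, 0], [0, 0.08, 0, 0, 0, 0, 0]],
  ],
)

```text
time: 21.25
tool_pos: [0.6118, 0.0116, 0.1722]
eef_rot: [-1.122, 1.263, 1.121]
contact_force: [-2.2, -0.6, 2.9]
finger_gap: 0.0292
```

Run:
```python
from h import *
st(); print(manip.get_obs()['wrist_torque'])
```

```text
t 21.25 p [0.6118 0.0116 0.1722] q [-0.085  0.473  0.074  1.172 -0.    -1.537] gap 0.029161388873721272 F [-2.19 -0.6   2.87] 
R [[0.0002, -0.993, 0.1184], [-0.0003, 0.1184, 0.993], [-1.0, -0.0002, -0.0003]]
[ 0.0376947   0.48712364 -0.03023871]
```

Request:
play_rows(
  commands=[
    [[0, 0.04, 0, 0, 0, 0, 0], [0, 0.04, 0, 0, 0, 0, 0], [0.36, 0.02, 0, 0, 0, 0, 0], [0.38, 0.02, 0, 0, 0, 0, 0], [0.4, 0.02, 0, 0, 0, 0, 0], [0.42, 0.02, 0, 0, 0, 0, 0], [0.45, 0.02, 0, 0, 0, 0, 0], [0.5, 0.02, 0, 0, 0, 0, 0]],
  ],
  squeeze=20,
)

```text
time: 22.05
tool_pos: [0.6119, 0.0116, 0.172]
eef_rot: [-1.122, 1.263, 1.121]
contact_force: [-0.9, 0.2, 0.0]
finger_gap: 0.0427
```

Run:
```python
from h import *
st(); a=cam('scene');b=cam('side')
A=cv2.resize(a['frame'][150:220,250:290],None,fx=8,fy=8,interpolation=2);B=cv2.resize(b['frame'][150:220,238:278],None,fx=8,fy=8,interpolation=2)
cv2.imwrite('pics/ab16.png',np.hstack([A,B])[:,:,::-1]);st()
```

```text
t 22.05 p [0.6119 0.0116 0.172 ] q [-0.085  0.473  0.074  1.171 -0.    -1.537] gap 0.042724425415992334 F [-0.88  0.16  0.04] 
R [[0.0004, -0.993, 0.1184], [-0.0003, 0.1184, 0.993], [-1.0, -0.0004, -0.0003]]
t 22.15 p [0.6119 0.0116 0.172 ] q [-0.084  0.473  0.074  1.171 -0.    -1.537] gap 0.042441370129049624 F [-0.15  0.13 -0.15] 
R [[0.0003, -0.993, 0.1184], [-0.0003, 0.1184, 0.993], [-1.0, -0.0003, -0.0003]]
```

View pics/ab16.png

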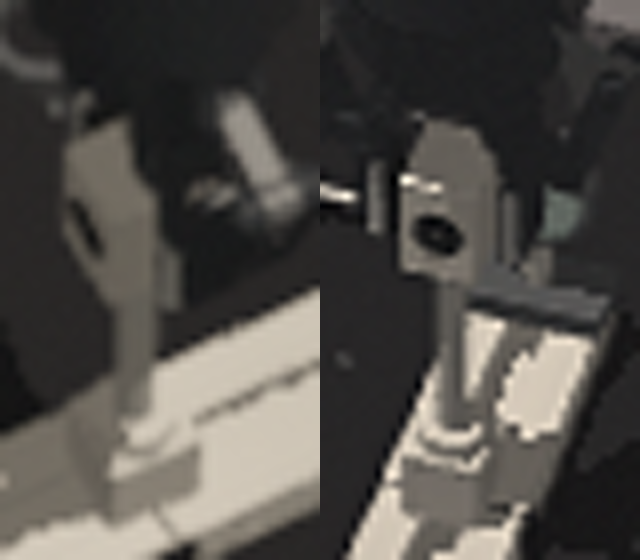

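The target stands upright on its own and no force is felt. I'll open wider and rise straight up.

Request:
play_rows(
  commands=[
    [[0.7, 0, 0, 0, 0, 0, 0], [0.85, 0, 0, 0, 0, 0, 0], [0.85, -0.5, 0, 0, 0, 0, 0], [0.85, -2, 0, 0, 0, 0, 0], [0.85, -4, 0, 0, 0, 0, 0], [0.85, -6, 0, 0, 0, 0, 0], [0.85, -8, 0, 0, 0, 0, 0], [0.85, -10, 0, 0, 0, 0, 0]],
  ],
)

```text
time: 22.95
tool_pos: [0.6118, 0.0116, 0.2734]
eef_rot: [-1.122, 1.263, 1.121]
contact_force: [0.4, -0.2, -0.2]
finger_gap: 0.0722
```

Run:
```python
from h import *
st(); goal((.45,.12,.28),150)
```

```text
t 22.95 p [0.6118 0.0116 0.2734] q [-0.084  0.454  0.305  1.421 -0.    -1.537] gap 0.07217171829984216 F [ 0.38 -0.17 -0.22] 
R [[0.0008, -0.993, 0.1184], [-0.0003, 0.1184, 0.993], [-1.0, -0.0009, -0.0002]]
shift [-0.68 17.35  8.84] turn [ 0.405 -0.     0.001]
```

Request:
play_rows(
  commands=[
    [[0.85, -0.7, 4, 2, 0.1, 0, 0], [0.85, -0.7, 8, 4, 0.2, 0, 0], [0.85, -0.7, 12, 6, 0.3, 0, 0], [0.85, -0.7, 16, 8, 0.4, 0, 0], [0.85, -0.7, 17.3, 8.8, 0.4, 0, 0], [0.85, -0.7, 17.3, 8.8, 0.4, 0, 0], [0.85, -0.7, 17.3, 8.8, 0.4, 0, 0], [0.85, -0.7, 17.3, 8.8, 0.4, 0, 0]],
  ],
)

```text
time: 23.75
tool_pos: [0.4518, 0.1189, 0.2803]
eef_rot: [-0.82, 1.41, 0.818]
contact_force: [-0.1, 0.6, -0.4]
finger_gap: 0.0729
```

Run:
```python
from h import *
st(); a=cam('scene','f1a.png');b=cam('side','f1b.png')
```

```text
t 23.75 p [0.4518 0.1189 0.2803] q [ 1.220e-01  1.460e-01 -1.010e-01  1.322e+00 -1.000e-03 -9.290e-01] gap 0.07293609234865565 F [-0.11  0.65 -0.38] 
R [[0.0017, -0.8682, 0.4963], [-0.0006, 0.4963, 0.8682], [-1.0, -0.0018, 0.0003]]
```

Request:
play_rows(
  commands=[
    [[0.85, 0, 0, 0, 0, 0, 0], [0.85, 0, 0, 0, 0, 0, 0], [0.85, 0, 0, 0, 0, 0, 0], [0.85, 0, 0, 0, 0, 0, 0], [0.85, 0, 0, 0, 0, 0, 0], [0.85, 0, 0, 0, 0, 0, 0], [0.85, 0, 0, 0, 0, 0, 0], [0.85, 0, 0, 0, 0, 0, 0]],
  ],
)

```text
time: 24.65
tool_pos: [0.4516, 0.1189, 0.28]
eef_rot: [-0.819, 1.411, 0.818]
contact_force: [0.4, -0.5, 0.3]
finger_gap: 0.0725
```

Request:
play_rows(
  commands=[
    [[0.85, 0, 0, 0, 0, 0, 0], [0.85, 0, 0, 0, 0, 0, 0], [0.85, 0, 0, 0, 0, 0, 0], [0.85, 0, 0, 0, 0, 0, 0]],
  ],
)

```text
time: 25.05
tool_pos: [0.4515, 0.1189, 0.28]
eef_rot: [-0.819, 1.411, 0.818]
contact_force: [-0.7, -0.4, -0.2]
finger_gap: 0.0725
```

Run:
```python
from h import *
st(); a=cam('scene');b=cam('side')
for n,c in (('a',a),('b',b)):
    o=cv2.imread(f'pics/f1{n}.png')[:,:,::-1].astype(int); d=np.abs(o-c['frame']).max(2); sl=d[140:235,215:310]; print(n,'changed px near rail',(sl>25).sum(), 'all',(d>25).sum())
A=cv2.resize(a['frame'][140:230,235:305],None,fx=5.7,fy=6,interpolation=2);B=cv2.resize(b['frame'][140:230,225:295],None,fx=5.7,fy=6,interpolation=2)
cv2.imwrite('pics/ab17.png',np.hstack([A,B])[:,:,::-1]); crop(a['frame'],0,0,512,384,1.5,'fin.png')
L=[[.6117,.0085,.069],[.6117,.0085,.12],[.6117,.0085,.165],[.6117,.0085,.211]]
print(((proj(a,L)-[235,140]+.5)*[5.7,6]).round(0).tolist(),((proj(b,L)-[225,140]+.5)*[5.7,6]+[399,0]).round(0).tolist())
```

```text
t 25.05 p [0.4515 0.1189 0.28  ] q [ 1.220e-01  1.460e-01 -1.010e-01  1.323e+00 -1.000e-03 -9.290e-01] gap 0.07250919130825684 F [-0.7  -0.43 -0.25] 
R [[0.0009, -0.868, 0.4966], [-0.0005, 0.4966, 0.868], [-1.0, -0.0011, 0.0]]
a changed px near rail 1 all 32
b changed px near rail 2 all 25
[[182.0, 364.0], [185.0, 302.0], [187.0, 243.0], [190.0, 178.0]] [[569.0, 378.0], [569.0, 310.0], [570.0, 248.0], [570.0, 180.0]]
```

View pics/ab17.png

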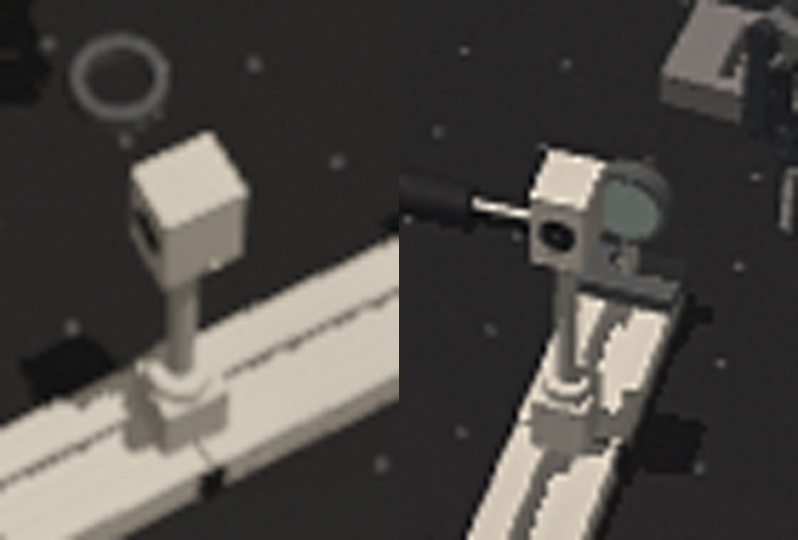

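View pics/fin.png

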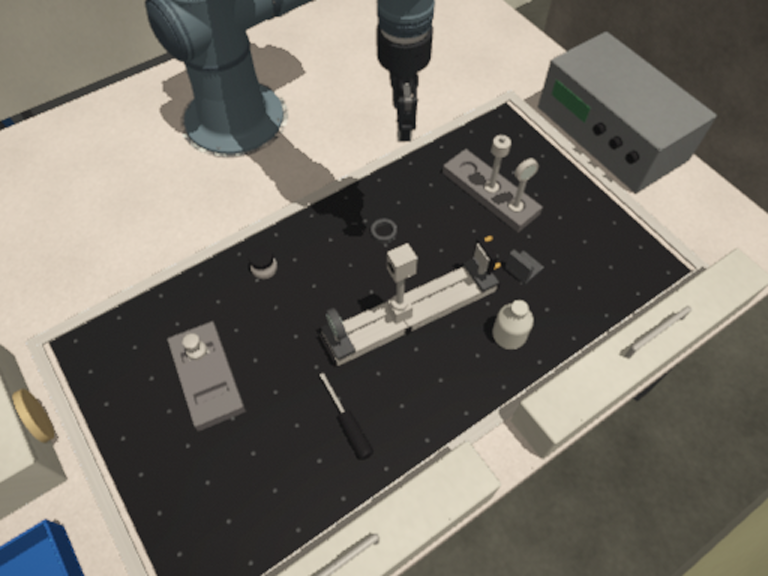

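The target stands upright (stem at ~182 px in scene and ~567 in side, against 182–185 and 569 predicted). It is centred on the pedestal with the aperture along the rail, and nothing near the rail changed over 1.3 s. Handing in.

```bash
python3 -c "
from rig import manip
print(manip.hand_in())"
```

```text
the job is handed in; nothing more can be done
None
```

I set the pedestal nut's T-bar into the slot at the mark, gave the nut a quarter turn and seated it. I then stood the aperture target on it, aperture along the rail, let go, backed off and handed in at about 25 s of the 72 s.

- **Nut position:** Before I set the target down, the wrist view put the nut 0.1–0.6 mm from the mark, with its dark line crosswise to the rail. The two fixed cameras agreed to about 1 mm. The T-bar under the lips can't be seen; that it went in shows from the height at which the block seated and the free turn, with no unexpected force.
- **Target position:** The last wrist view before set-down showed the foot less than 0.5 mm off the pedestal's centre. One earlier side-view reading suggested 1–3 mm towards +x, and I shifted the target 0.6 mm the other way before that view. In the final side view the stem sat about 2 pixels (roughly 1 mm) from where I predicted.
- **Stability:** After release the target stood upright. Two pairs of pictures 1.3 s apart differed by only 1–2 pixels near the rail, and the arm was well clear with no contact force.
- **Other items:** In the last overall picture the other posts, the other nut and the loose items look to be where they were. I judged this by eye and did not measure them.

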